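# Rehang the lift-off door of a desiccator cabinet

## Task

Take the blue door out of its wooden parking block and hang it back on the white desiccator cabinet, lowering it so that both knuckles drop fully home over the two upright hinge pins. Then leave the door swung shut against the cabinet's front seal. Do not let the door fall over, and leave the dish, the jar and the bottle standing where they are.

Things in the scene. Friction and masses are not known exactly. Their poses are not given: they have to be found in the camera images.
- cabinet: White desiccator cabinet, fixed, 160 wide (own y) x 160 deep (own x) x 195 high. Origin: centre of its underside, on the bench. Own +x points into it: the open front is at x = -80 mm, a black rubber seal around it (y -55 to 45) has its face at x = -93. Own +y is the hinge side, with a 20 mm post added. There a steel hinge plate carries two brass upright pins on one vertical line.
- hinge_nominal (a point): Middle of the hinge's adjustment at the lower pin's foot, cabinet (-100, 75, 45) mm, axes as the cabinet. The plate sits in slots, clamped fast: both pins together stand up to 12 mm to either side of here along the cabinet's y. This reading does not tell where: feel or look for it. In x and z the pins are as stated. Pins: 10 mm diameter, 18 mm long, tops chamfered 1.5 mm.
- hinge_nominal_top (a point): The same for the upper pin's foot, cabinet (-100, 75, 135) mm. Each pin rises from a round steel shoulder 16 mm across and 10 mm thick below its foot. The door can come in sideways only while its underside is between 40 and 75 mm above the bench: lower it meets the pins, higher its lower knuckle meets the upper shoulder.
- door_center (a point): Centre of the blue-framed door with amber pane: panel 130 wide (own x) x 12 thick (own y) x 160 high (z), about 0.35 kg. Own +x points to the free edge, -x to the hinge edge; +y is the inner face, -y the outer face, with a black knob 28 mm proud, 20 mm across, at x = 53 mm. The top 42 mm is a plain rail to grasp across the thickness. Underside 80 mm below here; 20 mm above the bench when hung.
- door_low_knuckle (a point): Underside of the door's lower knuckle, on the knuckle line; axes as the door. 78 mm from the centre along own -x, 55 mm below it. Both knuckles are black rings of 22 mm outside and 12 mm inside diameter, 22 mm high, open at both ends. Home: 45 mm above the bench.
- door_top_knuckle (a point): Underside of the upper knuckle, on the knuckle line, 35 mm above the centre's height; axes as the door. Home: 135 mm above the bench.
- door_free_edge (a point): Middle of the door's free edge, 65 mm from the centre along own +x, half-way up; axes as the door.
- door: The same door; origin at the centre of its underside. Shut, its own +x points along the cabinet's -y; open at a right angle, along the cabinet's -x. Once hung it turns easily and stays where it is left. The cabinet's roof leaves no room for a finger behind the top of the shut door, so hang it open.
- stand: Wooden parking block, fixed, 140 (own x) x 70 (own y) x 30 mm high, origin at the centre of its underside. The door stands upright in its slot, which runs along own x, is 15 mm wide and open at both ends; the slot floor is 8 mm above the bench. At the start the door's own +x points to the block's -x.
- dish_center (a point): White porcelain dish, loose, 90 mm across, 32 mm high; its centre half-way up. Bystander.
- jar_center (a point): Amber jar, loose, 64 mm across, 90 mm high; its centre. Bystander.
- bottle_center (a point): White bottle with blue cap, loose, 60 mm across, 150 mm high; its centre. Bystander.
Things that resemble listed ones, but are neither listed nor needed, are in the scene too. Leave any pink look-alike of the door alone.

How it is judged (in metres and radians):
At the end, for the whole second after the job is handed in: Both knuckles home over their pins (undersides within 4 mm of 45 and 135 mm above the bench, knuckle line within 5 mm of the pin line front to back), the door upright within 3.4 degrees, shut (free edge at most 12 mm out from fully shut) and at rest (x of door_low_knuckle in the frame of cabinet between -0.105 and -0.095 m and y of door_low_knuckle in the frame of cabinet between 0.058 and 0.092 m and z of door_low_knuckle in the frame of cabinet between 0.041 and 0.049 m and x of door_top_knuckle in the frame of cabinet between -0.106 and -0.094 m and y of door_top_knuckle in the frame of cabinet between 0.057 and 0.093 m and z of door_top_knuckle in the frame of cabinet between 0.131 and 0.139 m and angle between door_center's own z axis and vertical below 0.06 rad and x of door_free_edge in the frame of cabinet between -0.112 and -0.087 m and y of door_free_edge in the frame of cabinet below -0.04 m and linear speed of door below 0.02 m/s); the robot touches nothing.
It fails at once if the door falls over (angle between door_center's own z axis and vertical above 1.2 rad).
It fails at once if the dish is moved by more than 30 mm or tipped over (distance of dish_center from where it was at the start of the episode above 0.03 m or angle between dish_center's own z axis and vertical above 0.5 rad).
It fails at once if the jar is moved by more than 30 mm or tipped over (distance of jar_center from where it was at the start of the episode above 0.03 m or angle between jar_center's own z axis and vertical above 0.5 rad).
It fails at once if the bottle is moved by more than 30 mm or tipped over (distance of bottle_center from where it was at the start of the episode above 0.03 m or angle between bottle_center's own z axis and vertical above 0.5 rad).
It also fails if it takes over 72 s, if anything falls off the work surface, if the arm or the gripper's body presses on something with over 40 N, if the wrist force passes 120 N, or if a joint passes its speed limit or range.

## Robot

A 7-joint arm with a two-finger parallel gripper is mounted at the origin on the work surface. World frame = base frame: x ahead of the robot, y to its left, z up, the work surface at z = 0. Lengths are in mm, angles in rad, forces in N, time in s.
With the tool pointing down it reaches from about 425 to 875 mm from the base axis. Payload 8.4 kg.
Tool frame: the origin (TCP) lies at the very end of the fingers, on their centre line; the grasp point (between the pads) lies 19 mm behind it; z points along the fingers, y is the direction in which the jaws open and shut (so a half turn about z gives the same grasp; the last joint's range is limited). The gripper opens to 87 mm and grips with 3 to 60 N. Pads are 19 mm wide; open, the fingers measure 117 mm over their backs; the gripper's body (75 mm by 190 mm) begins 51 mm behind the grasp point.
Start: joints at [1.144, 0.333, 0.04, 1.465, -0.013, 1.343, -0.059], TCP at [209.252, -615.368, 222.546] pointing down, gripper open.
Joint ranges: [-2.58, 2.58], [-0.38, 2.09], [-1.3, 1.39], [0.25, 2.4], [-1.5, 4.64], [0.08, 2.09], [-2.65, 2.65]. Speed limits (rad/s): [2.22, 2.22, 2.79, 2.79, 3.14, 3.14, 3.14].

## Interface

Orientations are given as a rotation vector (axis times angle).
In Python, from cell import arm, vision gives the robot as it stands.
- The arm moves only by the tool arm_command, never from a script. Its argument "motion" is a list of rows, each a list of 6 numbers: the shift along the tool's x, y, z in mm, then the turn, a rotation vector about the tool's x, y, z in rad. A call has 1 to 5 rows; each row shifts and turns the commanded pose from where the row before left it, along the tool's axes as they then stand; what a row does not reach is not made up. A row lasts 1/12 s, in which the tool goes at most 41.7 mm and 7.16 degrees, less where a joint would pass 70% of its speed; a pose out of reach is approached as far as the arm can. A call with a gripper value outside its range is refused whole. "grip" is the gripper's target within -1 to 1 (fully open at 1, half-way at 0, shut at -1), set as the call begins (left out, the last holds). The fingers move at their own pace and stop on an object; "grip_force" is the grip in N (left out, the last holds). Time passes only in rows, so rows that do not move let the fingers close. It gives the time, the measured TCP pose, the force and the opening at its end, in the units of the state.
- arm.observe(): the state, without advancing time (a new reading comes with each control period).
- vision.snapshot(name): name is "side" or "top" or "wrist"; returns a dict with "color" (400x640x3 uint8, red, green, blue), "camera_matrix" (3x3 intrinsics, pixels), "k1" (the pictures are not rectified: a ray, as slopes to the right and down, at radius r is drawn at 1 + k1 r^2 times it, then the intrinsics apply), "rvec" (rotation vector, rad) and "tvec" (3), from world to camera coordinates, as OpenCV has them; the wrist camera has in their place "hand_eye" (4x4, takes a point from camera to tool coordinates, whose origin is the TCP and whose axes are the flange's). Camera axes: x right, y down, z forward; pixel columns grow to the right and rows downward; lengths in mm; the calibration is good to about 2 mm. A picture is of the moment at which its call begins: read the wrist's pose just before it. There is no depth.
- arm.sign_off(): hands the job in, once; it reports no verdict.
Trained networks look in a picture, given as the dict that the camera call returned (one of the last four; its "shot" number tells which), for a name from the list of things; names that differ only in an ending like _2 or _b are one class to them, and where a whole thing is asked for, a point or a joint stands for the part that bears it (a point fixed in the world has none). Each returns a list of dicts, best first, with "p" (0 to 1); they miss things now and then, are a little off and sometimes report something else, mostly with a low value. They report only what shows in the picture. A call takes as long as a camera call. They do not tell look-alikes from the thing itself.
- vision.find_in(picture, name): "rect" ([centre column, centre row, width, height] in pixels, round what is visible of it).
The state is a dict: "clock": time; "joint_positions": joint angles; "joint_vel": joint speeds; "effort": joint torques, N m; "position": TCP position; "orientation": TCP orientation; "wrist_force": force on the tool from outside, world axes, zero at the start; "wrist_torque": the same for the moment, N m; "finger_gap": finger opening in mm.
Only numpy, scipy, OpenCV 4.12 (cv2) and the standard library are available. Lean on these libraries where they do the work, as an engineer would, in place of code of your own. Each camera call takes 0.05 s, during which the arm holds its last target.

## Working session

There is one attempt and no reset: what is moved stays moved. The work goes in short steps, Python scripts to look and compute and a tool call to move; the robot and the scene stay as the last step left them, time stands still between calls to the robot, and variables do not carry over. Pictures are saved under pics/ and viewed, and the job is handed in when it is done.

Besides the shell and the picture viewer there is one more tool, called after "Request:" as name([rows], argument=value, ...), one row to a line, values as JSON. arm_command: Moves the arm, as the interface text tells. Its arguments: {"type":"object","properties":{"motion":{"type":"array","items":{"type":"array","items":{"type":"number"}}},"grip":{"type":"number"},"grip_force":{"type":"number"}},"required":["motion"]}

```bash
ls; mkdir -p pics
python3 - <<'E'
from cell import arm, vision
import cv2
s=arm.observe()
print(s)
for n in ("side","top"):
    p=vision.snapshot(n)
    cv2.imwrite(f"pics/{n}0.png",p["color"][:,:,::-1])
    print(n,{k:v for k,v in p.items() if k!="color"})
    for o in ("cabinet","door","stand","dish_center","jar_center","bottle_center"):
        print(o,vision.find_in(p,o))
E
```

```text
pics
{'clock': 0.0, 'joint_positions': array([ 1.1437873 ,  0.33390811,  0.0398965 ,  1.46631519, -0.01339522,
        1.34328143, -0.05846095]), 'joint_vel': array([ 0.00048496,  0.00035901,  0.00151604, -0.00138631, -0.00081984,
       -0.00159994,  0.00042972]), 'effort': array([ 6.05015593e-04, -6.56360579e+01,  1.33570276e+00, -4.03796339e+01,
       -5.97191043e-02,  4.51351097e-02,  1.36261465e-04]), 'position': array([ 209.07998245, -614.94399415,  221.63990113]), 'orientation': array([-3.09791008e+00, -5.12359190e-01,  6.11902248e-04]), 'wrist_force': array([ 0.33756915, -0.55643223, -0.36721917]), 'wrist_torque': array([-0.02854791,  0.01961258,  0.03667241]), 'finger_gap': 87.11733336277521}
side {'camera_matrix': array([[431.33927128,   0.        , 323.62584933],
       [  0.        , 431.33927128, 196.89016755],
       [  0.        ,   0.        ,   1.        ]]), 'k1': -0.054219335991334904, 'rvec': array([ 0.22163463, -2.76209493,  1.32761448]), 'tvec': array([ 518.35488961,   99.98218697, 1062.9150145 ]), 'shot': 1}
cabinet [{'rect': [327.0, 139.0, 78.7, 89.0], 'p': 0
[... 687 characters left out ...]
011637708567076343, 'rvec': array([ 2.11125107, -2.14435187,  0.12328643]), 'tvec': array([  90.69698353,  559.60943368, 1188.37565141]), 'shot': 2}
cabinet [{'rect': [450.8, 194.1, 101.6, 98.8], 'p': 0.94}]
door [{'rect': [256.1, 225.4, 73.3, 18.7], 'p': 0.68}, {'rect': [201.7, 289.5, 77.8, 20.7], 'p': 0.63}]
stand [{'rect': [259.5, 229.4, 55.4, 32.1], 'p': 0.75}, {'rect': [216.6, 162.5, 34.2, 34.0], 'p': 0.52}]
dish_center [{'rect': [215.9, 162.1, 38.5, 34.2], 'p': 0.93}, {'rect': [453.0, 197.4, 99.7, 97.1], 'p': 0.38}]
jar_center [{'rect': [446.1, 138.5, 28.7, 31.8], 'p': 0.92}]
bottle_center [{'rect': [310.7, 145.2, 25.6, 34.0], 'p': 0.7}, {'rect': [451.8, 194.4, 96.8, 94.8], 'p': 0.43}]
```

View pics/side0.png

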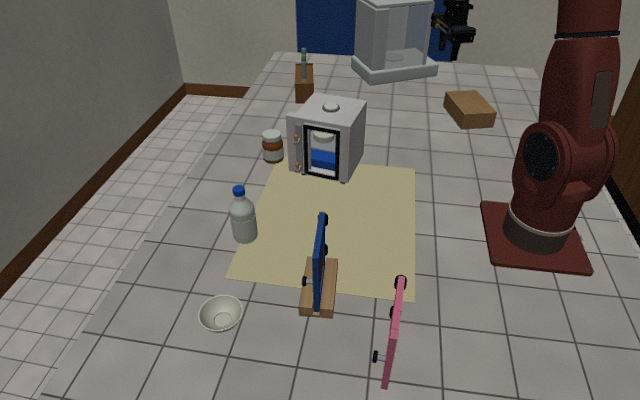

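View pics/top0.png

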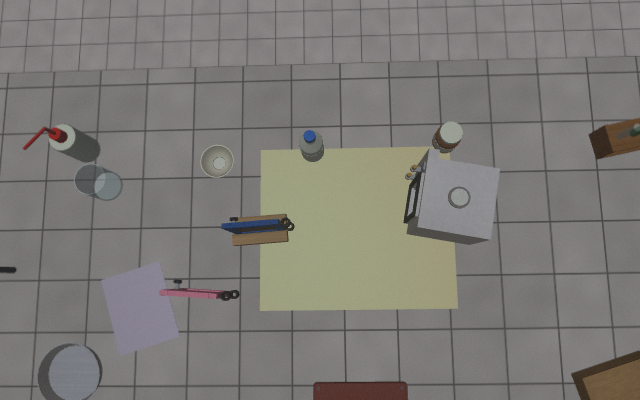

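Two doors are in view. The blue one is at side (316,259) / top (256,225) and stands in the wooden block. The pink one is at side (392,332) / top (200,294) and has no block. The blue one fits the description, so I'll enlarge to confirm it and measure.

```bash
cat > h.py <<'E'
import numpy as np, cv2
def dist(p): return np.array([p["k1"],0,0,0.])
def proj(p,X):
    X=np.asarray(X,float).reshape(-1,3)
    return cv2.projectPoints(X,p["rvec"],p["tvec"],p["camera_matrix"],dist(p))[0].reshape(-1,2)
def ray(p,uv):
    n=cv2.undistortPoints(np.array([[uv]],float),p["camera_matrix"],dist(p)).ravel()
    R=cv2.Rodrigues(p["rvec"])[0]
    return -R.T@p["tvec"], R.T@np.array([n[0],n[1],1])
def onz(p,uv,z):
    c,d=ray(p,uv); return c+d*(z-c[2])/d[2]
def frame(x,y,yaw):
    c,s=np.cos(yaw),np.sin(yaw)
    return lambda P:(np.asarray(P,float).reshape(-1,3)@np.array([[c,s,0],[-s,c,0],[0,0,1]]))+[x,y,0]
E
python3 - <<'E'
from cell import arm, vision
import cv2,pickle
from h import *
P={}
for n in ("side","top"):
    p=P[n]=vision.snapshot(n)
pickle.dump(P,open("P.pkl","wb"))
t=P["top"];s=P["side"]
for uv,z in [((256,225),168),((222,226),168),((289,224),168),((427,155),195),((498,165),195),((490,241),195),((420,232),195),((413,172),153),((408,177),153)]:
    print(uv,onz(t,uv,z).round(1))
def crop(im,x0,y0,x1,y1,k,n): cv2.imwrite(n,cv2.resize(im[y0:y1,x0:x1,::-1],None,fx=k,fy=k,interpolation=cv2.INTER_CUBIC))
crop(t["color"],205,200,305,260,8,"pics/c1.png")
crop(t["color"],395,110,505,250,4,"pics/c2.png")
crop(s["color"],260,80,380,190,5,"pics/c3.png")
crop(s["color"],270,200,370,325,4,"pics/c4.png")
E
```

```text
(256, 225) [491.2 231.4 168. ]
(222, 226) [490.2 309.  168. ]
(289, 224) [492.2 156.5 168. ]
(427, 155) [ 638.6 -155.   195. ]
(498, 165) [ 612.7 -310.1  195. ]
(490, 241) [ 445.2 -281.9  195. ]
(420, 232) [ 467.1 -132.2  195. ]
(413, 172) [ 609.4 -128.8  153. ]
(408, 177) [ 597.9 -116.9  153. ]
```

View pics/c1.png

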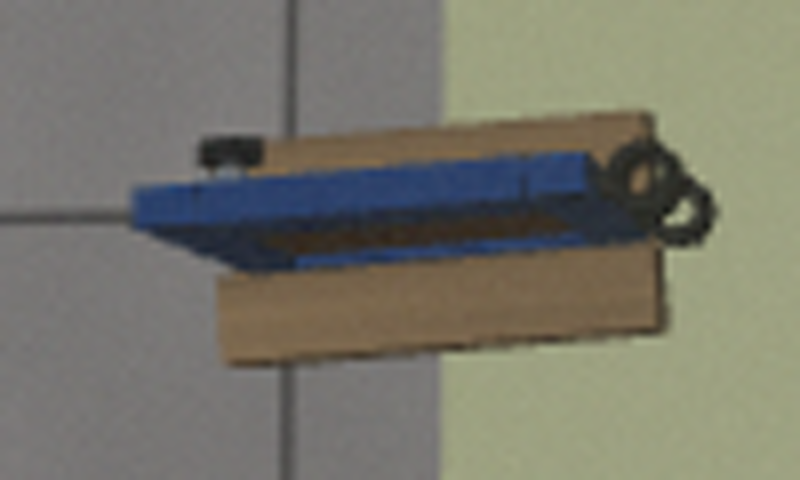

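View pics/c2.png

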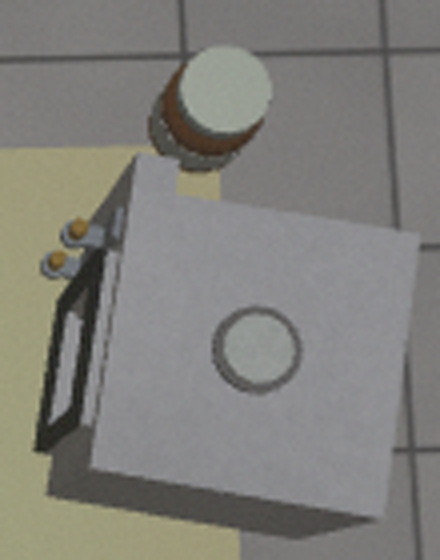

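View pics/c3.png

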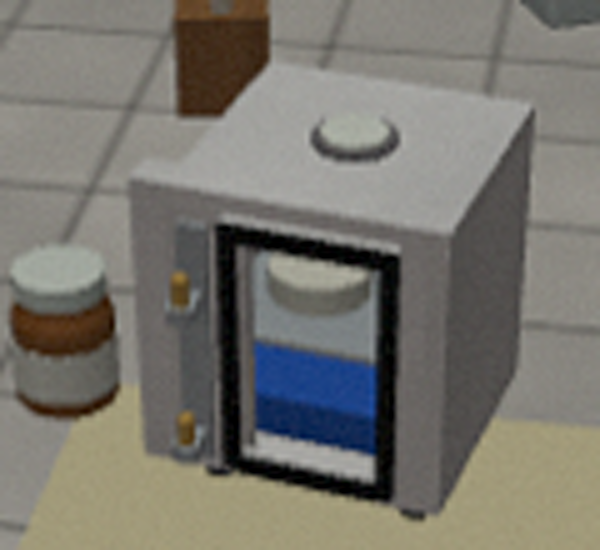

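View pics/c4.png

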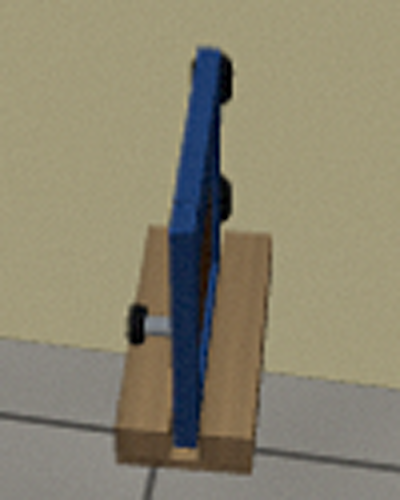

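The enlarged crop confirms it: blue frame, amber pane, in the block. The knob side faces +x, the knuckles point toward the cabinet, and the inner face is toward the robot. Next I fit the poses from corner pixels.

```bash
cat > fit.py <<'E'
import pickle
from h import *
from scipy.optimize import least_squares
P=pickle.load(open("P.pkl","rb"));t=P["top"];s=P["side"]
def px(pts,x0,y0,k): return [((a+.5)/k-.5+x0,(b+.5)/k-.5+y0) for a,b in pts]
# cabinet
ct=px([(137,153),(418,235),(382,519),(91,468),(79,229),(57,260)],395,110,4)
cs=px([(131,182),(268,65),(533,108),(447,235),(180,272),(186,412)],260,80,5)
ss=px([(218,226),(399,250),(390,499),(226,467)],260,80,5)
def model(q):
    f=frame(*q[:3]);d=q[3]
    Xt=f([[-80,100,195],[80,80,195],[80,-80,195],[-80,-80,195],[-100,75+d,153],[-100,75+d,63]])
    Xs=f([[-80,100,195],[80,80,195],[80,-80,195],[-80,-80,195],[-100,75+d,153],[-100,75+d,63]])
    S=f([[-93,45,q[4]],[-93,-55,q[4]],[-93,-55,q[5]],[-93,45,q[5]]])
    return np.r_[proj(t,Xt)-ct, proj(s,Xs)-cs, proj(s,S)-ss]
r=least_squares(lambda q:model(q).ravel(),[530,-220,-1.72,0,170,25],loss="soft_l1")
print("cab",r.x.round(3));print(model(r.x).round(1).tolist())
dt=px([(133,188),(585,153),(643,178),(683,210)],205,200,8)
ds=px([(170,232),(195,232),(173,446),(199,446)],270,200,4)
def dm(q):
    f=frame(*q[:3]);
    X=f([[65,-6,168],[-65,-6,168],[-78,0,145],[-78,0,55]])
    S=f([[65,-6,168],[65,6,168],[65,-6,8],[65,6,8]])
    for A in (X,S):
        c=f([[0,1,0]])[0]-f([[0,0,0]])[0]
        A+= np.outer((A[:,2]-8)*q[3],c)
    return np.r_[proj(t,X)-dt, proj(s,S)-ds]
r2=least_squares(lambda q:dm(q).ravel(),[490,230,1.5,0],loss="soft_l1")
print("door",r2.x.round(3));print(dm(r2.x).round(1).tolist())
np.save("fit.npy",np.r_[r.x,r2.x])
E
python3 fit.py
python3 - <<'E'
from h import *
import pickle
P=pickle.load(open("P.pkl","rb"));t=P["top"]
for n,uv,z in (("dish",(217,162),32),("jar",(451,134),90),("bottle",(310,137),150)): print(n,onz(t,uv,z).round())
E
```

```text
cab [ 541.609 -219.645   -1.755  -11.784  187.495   31.25 ]
[[-0.2, 0.1], [0.4, -0.3], [0.6, 0.2], [-0.3, 0.6], [0.2, -0.3], [0.3, -0.1], [-0.7, -0.2], [0.3, -0.2], [0.2, -0.5], [0.9, 0.5], [0.0, 1.5], [0.1, 1.5], [-0.6, -0.8], [-0.4, 0.8], [0.1, 0.3], [-0.6, -0.3]]
door [4.94892e+02 2.44463e+02 1.63400e+00 1.00000e-03]
[[0.5, 0.1], [1.0, -0.1], [0.7, 0.0], [-0.2, -0.1], [-0.2, 0.1], [0.1, 0.6], [0.3, 0.5], [-0.4, 0.9]]
dish [672. 358.  32.]
jar [ 716. -235.   90.]
bottle [699. 108. 150.]
```

```bash
cat >> h.py <<'E'
def theta(s):
    R=cv2.Rodrigues(np.asarray(s["orientation"]))[0]; return np.arctan2(R[1,0],R[0,0])
def plan(s,pos,th,n=None):
    """rows for straight move; th: tool-x world angle (None keep)"""
    t0=theta(s); th=t0 if th is None else th
    d=np.asarray(pos)-s["position"]; dt=(th-t0+np.pi)%(2*np.pi)-np.pi
    n=n or int(max(np.ceil(np.linalg.norm(d)/40),np.ceil(abs(dt)/.12),1))
    out=[]
    for i in range(n):
        a=t0+dt*i/n; c,q=np.cos(a),np.sin(a); w=d/n
        out.append([round(float(v),1) for v in (c*w[0]+q*w[1],q*w[0]-c*w[1],-w[2])]+[0,0,round(float(-dt/n),3)])
    print("th",round(t0,4),"dt",round(dt,3),"n",n)
    for i in range(0,n,5): print(out[i:i+5])
E
python3 - <<'E'
from cell import arm,vision
from h import *
s=arm.observe()
R=cv2.Rodrigues(s["orientation"])[0];print(R.round(3))
p=vision.snapshot("wrist");print(p["hand_eye"].round(3),p["camera_matrix"],p["k1"])
s2=dict(s);plan(s,[480,-250,320],theta(s)+.6)
E
```

```text
[[ 0.947  0.322 -0.   ]
 [ 0.322 -0.947  0.   ]
 [-0.    -0.    -1.   ]]
[[-1.00000e-03 -9.60000e-01 -2.80000e-01  7.79970e+01]
 [ 1.00000e+00 -1.00000e-03 -0.00000e+00 -5.78000e-01]
 [ 0.00000e+00 -2.80000e-01  9.60000e-01 -1.62295e+02]
 [ 0.00000e+00  0.00000e+00  0.00000e+00  1.00000e+00]] [[355.59786668   0.         317.89384104]
 [  0.         355.59786668 193.46366242]
 [  0.           0.           1.        ]] 0.012203888986970175
th 0.3277 dt 0.6 n 12
[[31.2, -21.6, -8.1, 0, 0, -0.05], [32.2, -20.0, -8.1, 0, 0, -0.05], [33.2, -18.3, -8.1, 0, 0, -0.05], [34.0, -16.7, -8.1, 0, 0, -0.05], [34.8, -14.9, -8.1, 0, 0, -0.05]]
[[35.5, -13.2, -8.1, 0, 0, -0.05], [36.1, -11.4, -8.1, 0, 0, -0.05], [36.7, -9.6, -8.1, 0, 0, -0.05], [37.1, -7.7, -8.1, 0, 0, -0.05], [37.4, -5.9, -8.1, 0, 0, -0.05]]
[[37.7, -4.0, -8.1, 0, 0, -0.05], [37.8, -2.1, -8.1, 0, 0, -0.05]]
```

Run:
```python
from cell import arm,vision
from h import *
s=arm.observe()
plan(s,[622,-140,280],1.386,20)
```

```text
th 0.3277 dt 1.058 n 20
[[27.2, -15.9, -2.9, 0, 0, -0.053], [28.0, -14.4, -2.9, 0, 0, -0.053], [28.7, -12.9, -2.9, 0, 0, -0.053], [29.4, -11.4, -2.9, 0, 0, -0.053], [29.9, -9.8, -2.9, 0, 0, -0.053]]
[[30.4, -8.2, -2.9, 0, 0, -0.053], [30.8, -6.6, -2.9, 0, 0, -0.053], [31.1, -4.9, -2.9, 0, 0, -0.053], [31.3, -3.3, -2.9, 0, 0, -0.053], [31.4, -1.6, -2.9, 0, 0, -0.053]]
[[31.5, 0.0, -2.9, 0, 0, -0.053], [31.4, 1.7, -2.9, 0, 0, -0.053], [31.3, 3.4, -2.9, 0, 0, -0.053], [31.1, 5.0, -2.9, 0, 0, -0.053], [30.8, 6.6, -2.9, 0, 0, -0.053]]
[[30.4, 8.3, -2.9, 0, 0, -0.053], [29.9, 9.9, -2.9, 0, 0, -0.053], [29.3, 11.4, -2.9, 0, 0, -0.053], [28.7, 13.0, -2.9, 0, 0, -0.053], [28.0, 14.5, -2.9, 0, 0, -0.053]]
```

Request:
arm_command([
  [27,-16,-6,0,0,-0.053],
  [28,-14,-6,0,0,-0.053],
  [29,-13,-6,0,0,-0.053],
  [29,-11,-6,0,0,-0.053],
  [30,-10,-6,0,0,-0.053],
], grip=1)

```text
clock: 1.27
position: [313.2, -495.7, 253.0]
orientation: [3.003, 0.921, -0.0]
wrist_force: [0.4, -0.1, 0.8]
finger_gap: 87.0
```

Request:
arm_command([
  [30,-8,-5,0,0,-0.053],
  [31,-7,-5,0,0,-0.053],
  [31,-5,-5,0,0,-0.053],
  [31,-3,-5,0,0,-0.053],
  [31,-2,-5,0,0,-0.053],
])

```text
clock: 1.68
position: [415.4, -377.1, 278.0]
orientation: [2.855, 1.31, 0.0]
wrist_force: [-0.0, -1.0, -0.7]
finger_gap: 86.9
```

Request:
arm_command([
  [31,0,-2,0,0,-0.053],
  [31,2,-2,0,0,-0.053],
  [31,3,0,0,0,-0.053],
  [31,5,0,0,0,-0.053],
  [31,7,0,0,0,-0.053],
])

```text
clock: 2.1
position: [517.9, -259.2, 281.9]
orientation: [2.657, 1.675, 0.0]
wrist_force: [0.2, 0.5, -0.6]
finger_gap: 87.0
```

Request:
arm_command([
  [30,8,0,0,0,-0.053],
  [30,10,0,0,0,-0.053],
  [29,11,0,0,0,-0.053],
  [29,13,0,0,0,-0.053],
  [28,14,0,0,0,-0.053],
])

```text
clock: 2.52
position: [619.9, -140.1, 281.7]
orientation: [2.413, 2.012, 0.0]
wrist_force: [0.9, -0.1, 1.2]
finger_gap: 86.9
```

```bash
cat >> h.py <<'E'
def wristcam(s,p):
    """turn wrist shot into a dict with rvec,tvec world->cam"""
    T=np.eye(4);T[:3,:3]=cv2.Rodrigues(np.asarray(s["orientation"]))[0];T[:3,3]=s["position"]
    M=np.linalg.inv(T@np.asarray(p["hand_eye"]))
    q=dict(p);q["rvec"]=cv2.Rodrigues(M[:3,:3])[0].ravel();q["tvec"]=M[:3,3];return q
E
python3 - <<'E'
from cell import arm,vision
from h import *
import pickle
s=arm.observe();p=wristcam(s,vision.snapshot("wrist"))
pickle.dump(p,open("W1.pkl","wb"))
print(s["position"],theta(s),s["joint_positions"].round(2),s["wrist_force"])
print(proj(p,[[622,-133,153],[622,-133,63]]))
cv2.imwrite("pics/w1.png",p["color"][:,:,::-1])
E
```

```text
[ 619.93352834 -140.07660868  281.71390017] 1.3900690927323769 [ 0.5   0.32 -0.45  1.39  0.14  1.46 -0.13] [ 0.93072839 -0.081436    1.24227798]
[[317.91779992 177.19146443]
 [317.91149122 157.62032266]]
```

View pics/w1.png

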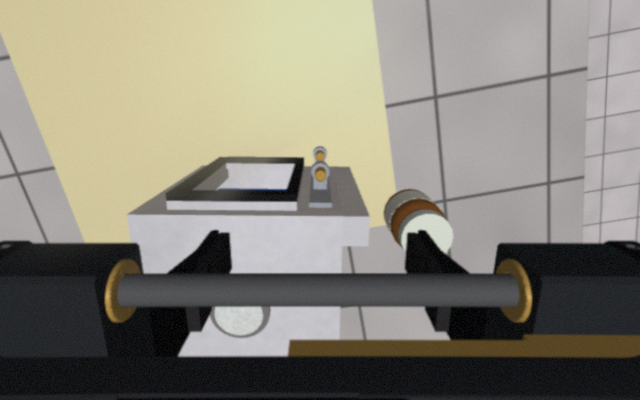

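The pins show at (320,173) upper and (320,155) lower. My predictions were (318,177) and (318,158), so they agree. I'll enlarge to refine.

Run:
```python
import pickle,cv2
p=pickle.load(open("W1.pkl","rb"))
cv2.imwrite("pics/w1c.png",cv2.resize(p["color"][140:215,280:360,::-1],None,fx=8,fy=8,interpolation=cv2.INTER_CUBIC))
```

```text
(no output)
```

View pics/w1c.png

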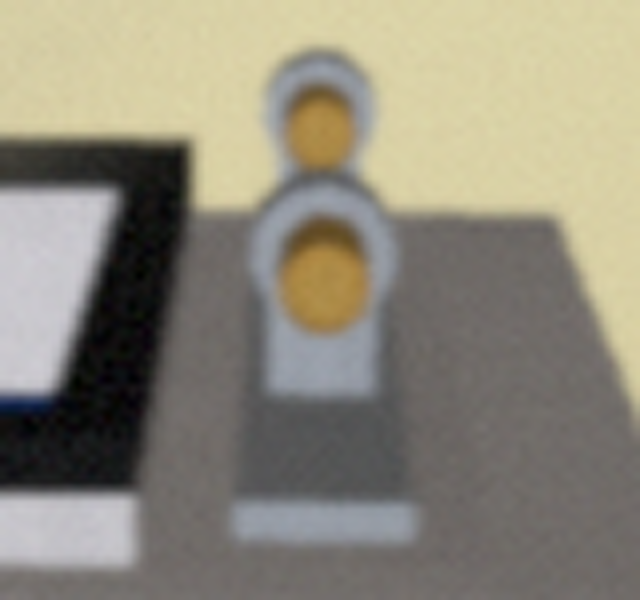

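Run:
```python
import pickle
from h import *
p=pickle.load(open("W1.pkl","rb"))
for uv,z in (((320.1,175.4),153),((319.5,156.1),63),((320,170.8),135)): print(onz(p,uv,z).round(1))
from cell import arm
plan(arm.observe(),[500,238,300],1.634)
```

```text
[ 624.1 -131.8  153. ]
[ 624.  -131.7   63. ]
[ 624.1 -131.9  135. ]
th 1.4012 dt 0.233 n 10
[[34.5, -18.4, -1.9, 0, 0, -0.023], [34.9, -17.6, -1.9, 0, 0, -0.023], [35.3, -16.7, -1.9, 0, 0, -0.023], [35.7, -15.9, -1.9, 0, 0, -0.023], [36.0, -15.1, -1.9, 0, 0, -0.023]]
[[36.4, -14.2, -1.9, 0, 0, -0.023], [36.7, -13.4, -1.9, 0, 0, -0.023], [37.0, -12.5, -1.9, 0, 0, -0.023], [37.3, -11.7, -1.9, 0, 0, -0.023], [37.6, -10.8, -1.9, 0, 0, -0.023]]
```

Run:
```python
from cell import arm,vision
from h import *
import pickle
s=arm.observe();p=wristcam(s,vision.snapshot("wrist"))
pickle.dump(p,open("W2.pkl","wb"))
print(s["position"],theta(s),abs(s["joint_vel"]).max(),s["orientation"])
print(proj(p,[[624,-131.8,153],[624,-131.8,63]]))
im=p["color"][130:210,280:360]
cv2.imwrite("pics/w2c.png",cv2.resize(im[:,:,::-1],None,fx=7,fy=7,interpolation=cv2.INTER_CUBIC))
h=cv2.cvtColor(im,cv2.COLOR_RGB2HSV).astype(int)
m=((h[:,:,0]>10)&(h[:,:,0]<24)&(h[:,:,1]>110)&(h[:,:,2]>60)).astype('uint8')
n,l,st,c=cv2.connectedComponentsWithStats(m)
print([(st[i].tolist(),(c[i]+[280,130]).round(2).tolist()) for i in range(1,n) if st[i][4]>10])
```

```text
[ 622.83132355 -132.90564793  281.09052226] 1.4012375816631084 0.05827526005903266 [-2.3999154  -2.02395783 -0.00570411]
[[318.09540799 184.93845511]
 [318.01896678 164.04226158]]
[([35, 29, 7, 9, 55], [318.0, 163.25]), ([34, 47, 10, 14, 110], [318.35, 183.4])]
```

View pics/w2c.png

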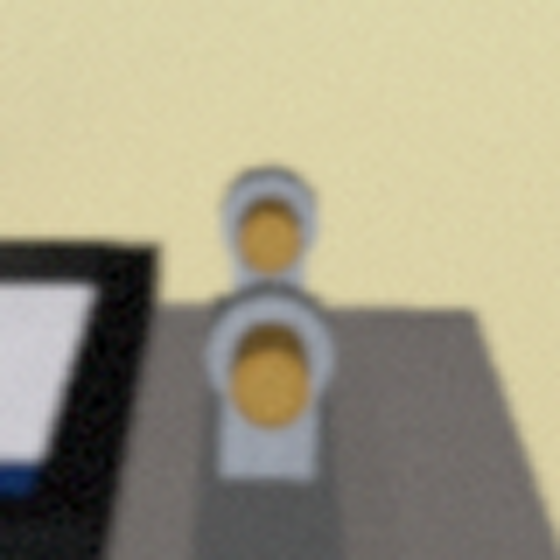

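Run:
```python
from cell import arm
from h import *
plan(arm.observe(),[500,160,280],1.634)
```

```text
th 1.3974 dt 0.237 n 8
[[33.7, -21.3, 0.1, 0, 0, -0.03], [34.3, -20.3, 0.1, 0, 0, -0.03], [34.9, -19.3, 0.1, 0, 0, -0.03], [35.5, -18.2, 0.1, 0, 0, -0.03], [36.0, -17.2, 0.1, 0, 0, -0.03]]
[[36.5, -16.1, 0.1, 0, 0, -0.03], [36.9, -15.0, 0.1, 0, 0, -0.03], [37.4, -13.9, 0.1, 0, 0, -0.03]]
```

Request:
arm_command([
  [33.7,-21.3,0,0,0,-0.03],
  [34.3,-20.3,0,0,0,-0.03],
  [34.9,-19.3,0,0,0,-0.03],
  [35.5,-18.2,0,0,0,-0.03],
  [36.0,-17.2,0,0,0,-0.03],
])

```text
clock: 3.03
position: [543.7, 44.7, 281.7]
orientation: [2.257, 2.184, -0.0]
wrist_force: [0.8, 0.5, -0.1]
finger_gap: 87.0
```

Request:
arm_command([
  [36.5,-16.1,0,0,0,-0.03],
  [36.9,-15.0,0,0,0,-0.03],
  [37.4,-13.9,0,0,0,-0.03],
  [0,0,0,0,0,0],
  [0,0,0,0,0,0],
])

```text
clock: 3.45
position: [499.1, 156.8, 282.1]
orientation: [2.152, 2.288, 0.001]
wrist_force: [-0.4, -1.0, -0.3]
finger_gap: 87.2
```

Run:
```python
from cell import arm,vision
from h import *
import pickle
s=arm.observe();p=wristcam(s,vision.snapshot("wrist"))
pickle.dump(p,open("W3.pkl","wb"))
print(s["position"],theta(s),abs(s["joint_vel"]).max())
f=frame(494.9,244.5,1.634)
print(proj(p,f([[-78,0,145],[-78,0,55],[-65,6,168],[-65,-6,168],[65,6,168],[65,-6,168]])).round(1))
cv2.imwrite("pics/w3.png",p["color"][:,:,::-1])
```

```text
[499.14957807 156.8177584  282.08942875] 1.6318587489571676 0.05918441012216223
[[318.1 171.9]
 [318.  153.8]
 [310.5 162.2]
 [325.7 162.2]
 [308.8 -25.1]
 [326.3 -25.1]]
```

View pics/w3.png

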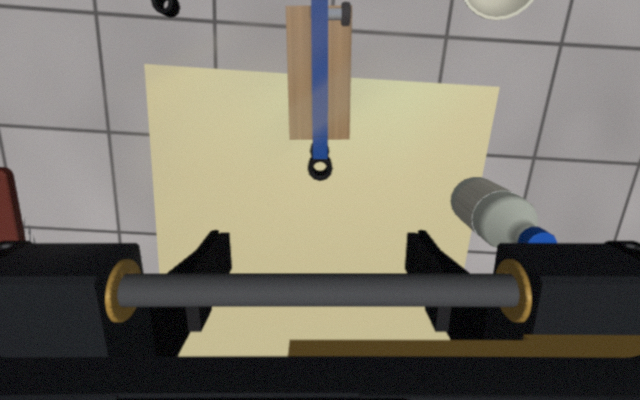

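Run:
```python
import pickle,cv2
p=pickle.load(open("W3.pkl","rb"))
cv2.imwrite("pics/w3c.png",cv2.resize(p["color"][0:190,280:360,::-1],None,fx=3,fy=3,interpolation=cv2.INTER_CUBIC))
cv2.imwrite("pics/w3d.png",cv2.resize(p["color"][130:190,280:360,::-1],None,fx=9,fy=9,interpolation=cv2.INTER_CUBIC))
```

```text
(no output)
```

View pics/w3c.png

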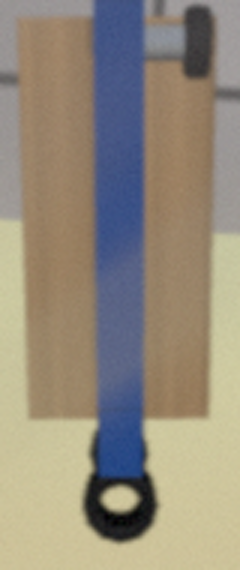

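View pics/w3d.png

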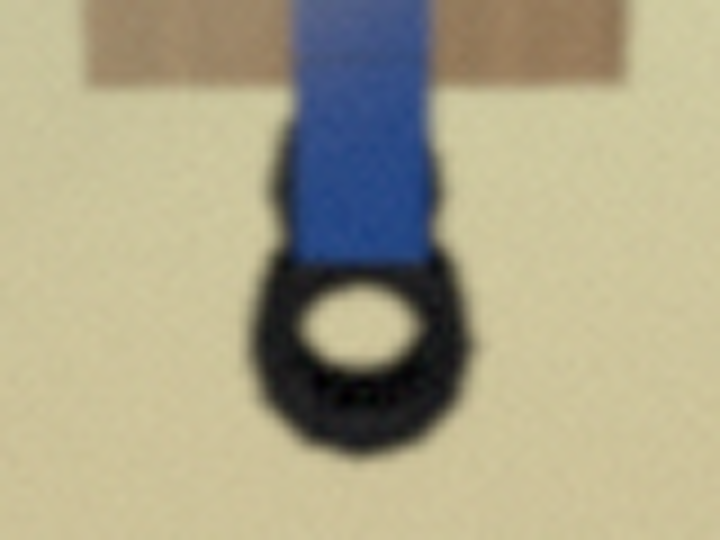

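Run:
```python
import pickle
from h import *
p=pickle.load(open("W3.pkl","rb"))
g=lambda u,v,z:onz(p,((u+.5)/9-.5+280,(v+.5)/9-.5+130),z)
b=g(360,455,145); e=g(363,263,168); print("ring bottom",b,"-> center +11y",b[1]+11); print("door end",e,"ring c y",e[1]-13)
l=g(250,340,145);r=g(470,340,145);print(l,r,(l+r)/2,np.linalg.norm(l-r))
g3=lambda u,v,z:onz(p,((u+.5)/3-.5+280,(v+.5)/3-.5),z)
for v in (5,200,400): print(v,g3(94.5,v,168)[:2].round(1),g3(144,v,168)[:2].round(1))
```

```text
ring bottom [501.50763763 159.42079519 145.        ] -> center +11y 170.42079518549653
door end [500.23480092 182.46043657 168.        ] ring c y 169.46043656882074
[490.34098674 170.07163418 145.        ] [511.28734897 171.32896962 145.        ] [500.81416786 170.7003019  145.        ] 20.984064981146503
5 [487.3 293. ] [498.8 293.7]
200 [489.6 250.5] [501.7 251.2]
400 [492.3 202.1] [505.  202.9]
```

Run:
```python
from cell import arm
from h import *
plan(arm.observe(),[496.2,248,210],1.632)
```

```text
th 1.6284 dt 0.004 n 3
[[31.1, 0.5, 23.9, 0, 0, -0.001], [31.1, 0.6, 23.9, 0, 0, -0.001], [31.1, 0.6, 23.9, 0, 0, -0.001]]
```

Request:
arm_command([
  [31,0.6,24,0,0,0],
  [31,0.6,24,0,0,-0.004],
  [31,0.6,23,0,0,0],
  [0,0,0,0,0,0],
  [0,0,0,0,0,0],
])

```text
clock: 3.92
position: [496.1, 247.4, 208.9]
orientation: [-2.151, -2.287, 0.004]
wrist_force: [0.1, -0.2, 0.6]
finger_gap: 86.9
```

Run:
```python
from cell import arm,vision
from h import *
import pickle
s=arm.observe();p=wristcam(s,vision.snapshot("wrist"))
print(s["position"],theta(s))
cv2.imwrite("pics/w4.png",p["color"][:,:,::-1])
pickle.dump(p,open("W4.pkl","wb"))
s=arm.observe();plan(s,[496.2,248,130],1.632,4)
```

```text
[496.12091109 247.41069135 208.85215487] 1.6322734394047917
th 1.6302 dt 0.002 n 4
[[0.4, -0.2, 20.0, 0, 0, -0.0], [0.4, -0.2, 20.0, 0, 0, -0.0], [0.4, -0.2, 20.0, 0, 0, -0.0], [0.4, -0.2, 20.0, 0, 0, -0.0]]
```

View pics/w4.png

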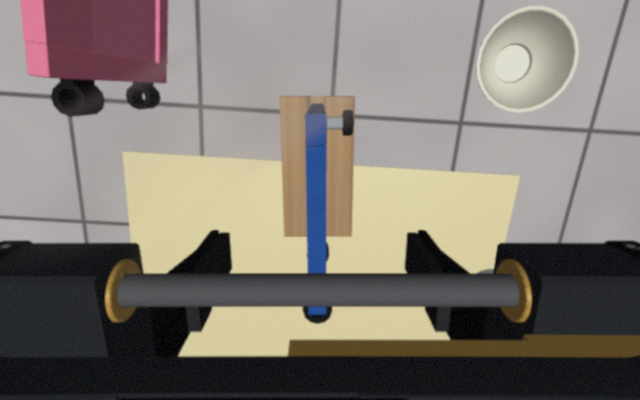

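The door sits at column 317, centred between the fingers at columns 220 and 417, with nothing in the way. Descending.

Request:
arm_command([
  [0.4,-0.2,20,0,0,0],
  [0.4,-0.2,20,0,0,0],
  [0,0,20,0,0,0],
  [0,0,20,0,0,0],
  [0,0,0,0,0,0],
])

```text
clock: 4.38
position: [495.9, 244.9, 127.8]
orientation: [-2.157, -2.283, 0.007]
wrist_force: [-0.3, -0.2, -1.0]
finger_gap: 86.6
```

Request:
arm_command([
  [0,0,0,0,0,0],
  [0,0,0,0,0,0],
  [0,0,0,0,0,0],
  [0,0,0,0,0,0],
  [0,0,0,0,0,0],
], grip=-1, grip_force=40)

```text
clock: 4.8
position: [496.6, 248.6, 131.6]
orientation: [2.152, 2.287, 0.002]
wrist_force: [0.3, 0.2, -1.0]
finger_gap: 61.6
```

Request:
arm_command([
  [0,0,0,0,0,0],
  [0,0,0,0,0,0],
  [0,0,0,0,0,0],
  [0,0,0,0,0,0],
  [0,0,0,0,0,0],
])

```text
clock: 5.22
position: [496.0, 248.6, 130.6]
orientation: [-2.153, -2.288, 0.0]
wrist_force: [-0.1, -0.6, 0.1]
finger_gap: 28.3
```

Request:
arm_command([
  [0,0,0,0,0,0],
  [0,0,0,0,0,0],
  [0,0,0,0,0,0],
  [0,0,0,0,0,0],
  [0,0,0,0,0,0],
])

```text
clock: 5.63
position: [496.0, 248.5, 130.5]
orientation: [-2.153, -2.288, 0.0]
wrist_force: [-0.4, 0.7, -0.9]
finger_gap: 11.5
```

Request:
arm_command([
  [0,0,0,0,0,0],
  [0,0,0,0,0,0],
  [0,0,0,0,0,0],
])

```text
clock: 5.88
position: [496.0, 248.5, 130.5]
orientation: [-2.153, -2.288, 0.0]
wrist_force: [-0.7, -0.4, -0.3]
finger_gap: 12.1
```

Request:
arm_command([
  [0,0,-10,0,0,0],
  [0,0,-10,0,0,0],
  [0,0,-15,0,0,0],
  [0,0,-15,0,0,0],
  [0,0,0,0,0,0],
])

```text
clock: 6.3
position: [497.5, 249.6, 184.3]
orientation: [2.151, 2.287, 0.007]
wrist_force: [1.8, 1.5, -3.0]
finger_gap: 11.5
```

Request:
arm_command([
  [0,0,0,0,0,0],
  [0,0,0,0,0,0],
  [0,0,0,0,0,0],
])

```text
clock: 6.55
position: [495.7, 248.1, 179.7]
orientation: [-2.152, -2.288, 0.002]
wrist_force: [-0.7, 0.6, -3.1]
finger_gap: 11.8
```

Run:
```python
from cell import arm,vision
from h import *
import pickle
s=arm.observe();p=vision.snapshot("side")
print(s["position"],theta(s),s["wrist_force"],s["wrist_torque"],s["finger_gap"])
cv2.imwrite("pics/s5.png",p["color"][:,:,::-1])
```

```text
[495.66390557 248.10633714 179.69521108] 1.6316899923910662 [-0.70354286  0.58925471 -3.07814928] [-0.01712753 -0.04572052 -0.00413308] 11.809891761132763
```

View pics/s5.png

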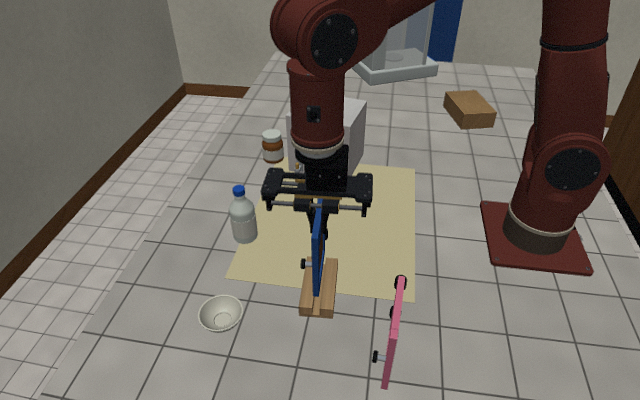

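Run:
```python
from cell import arm
from h import *
plan(arm.observe(),[640.2,-45,180],1.386,12)
```

```text
th 1.6317 dt -0.246 n 12
[[-25.1, 10.5, -0.0, 0, 0, 0.02], [-24.9, 11.1, -0.0, 0, 0, 0.02], [-24.7, 11.6, -0.0, 0, 0, 0.02], [-24.4, 12.1, -0.0, 0, 0, 0.02], [-24.2, 12.6, -0.0, 0, 0, 0.02]]
[[-23.9, 13.0, -0.0, 0, 0, 0.02], [-23.6, 13.5, -0.0, 0, 0, 0.02], [-23.4, 14.0, -0.0, 0, 0, 0.02], [-23.1, 14.5, -0.0, 0, 0, 0.02], [-22.8, 15.0, -0.0, 0, 0, 0.02]]
[[-22.4, 15.4, -0.0, 0, 0, 0.02], [-22.1, 15.9, -0.0, 0, 0, 0.02]]
```

Request:
arm_command([
  [-15,6,0,0,0,0.02],
  [-25,11,0,0,0,0.02],
  [-25,11.5,0,0,0,0.02],
  [-25,12,0,0,0,0.02],
  [-24.5,12.5,0,0,0,0.02],
])

```text
clock: 7.02
position: [551.4, 132.9, 180.0]
orientation: [-2.266, -2.176, 0.001]
wrist_force: [0.5, 0.4, -4.0]
finger_gap: 11.8
```

Request:
arm_command([
  [-24,13,0,0,0,0.02],
  [-24,13.5,0,0,0,0.02],
  [-24,14,0,0,0,0.02],
  [-23,14.5,0,0,0,0.02],
  [-23,15,0,0,0,0.02],
])

```text
clock: 7.43
position: [612.3, 9.4, 180.2]
orientation: [-2.372, -2.059, 0.001]
wrist_force: [0.1, 0.7, -4.3]
finger_gap: 11.8
```

Request:
arm_command([
  [-18,14,0,0,0,0.02],
  [-8,8,0,0,0,0.02],
  [0,0,0,0,0,0],
  [0,0,0,0,0,0],
  [0,0,0,0,0,0],
])

```text
clock: 7.85
position: [629.2, -15.7, 180.4]
orientation: [-2.408, -2.015, -0.0]
wrist_force: [-0.5, 0.4, -3.7]
finger_gap: 11.7
```

Run:
```python
from cell import arm,vision
from h import *
import pickle
s=arm.observe();p=wristcam(s,vision.snapshot("wrist"));t=vision.snapshot("top");d=vision.snapshot("side")
print(s["position"],theta(s),s["wrist_force"],s["finger_gap"])
for n,q in (("w6",p),("t6",t),("s6",d)): cv2.imwrite(f"pics/{n}.png",q["color"][:,:,::-1])
pickle.dump((p,t,d),open("V6.pkl","wb"))
plan(arm.observe(),[640.2,-45,180],1.386)
```

```text
[629.2122827  -15.68423808 180.3606426 ] 1.3936353395627195 [-0.53293317  0.36766374 -3.68148171] 11.71187175687197
th 1.394 dt -0.008 n 1
[[-26.9, 15.9, 0.8, 0, 0, 0.008]]
```

View pics/w6.png

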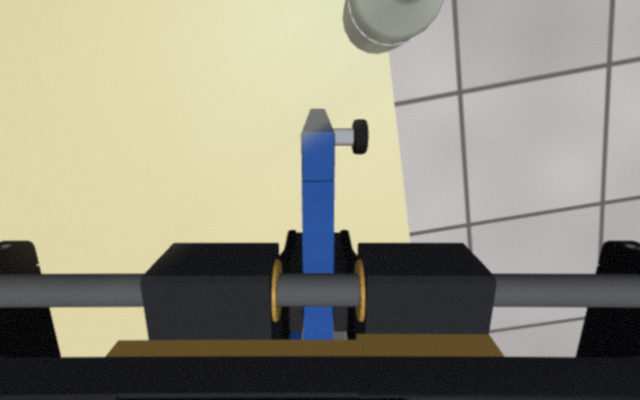

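View pics/t6.png

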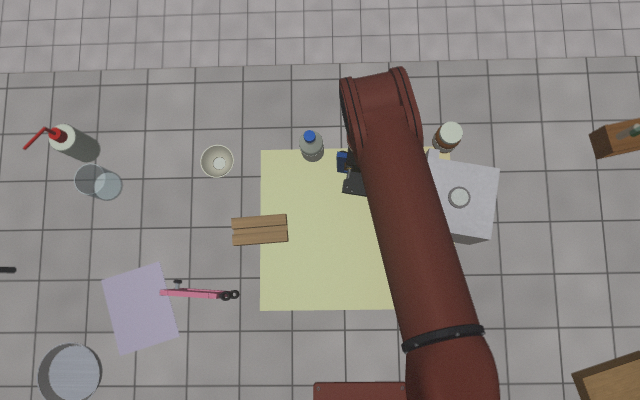

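View pics/s6.png

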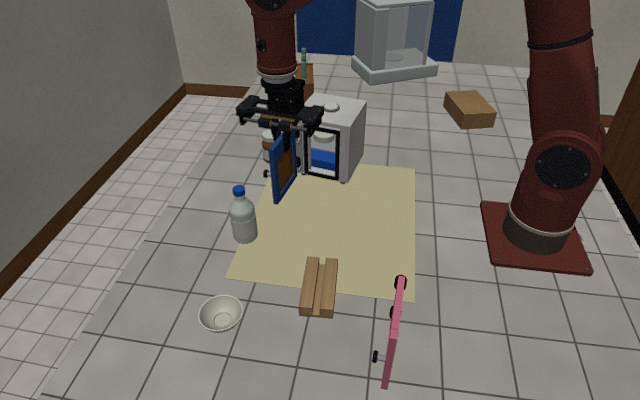

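Request:
arm_command([
  [-14,8,0,0,0,0.004],
  [-13,8,0,0,0,0.004],
  [0,0,0,0,0,0],
  [0,0,0,0,0,0],
  [0,0,0,0,0,0],
])

```text
clock: 8.42
position: [640.5, -47.1, 180.5]
orientation: [-2.42, -2.003, 0.0]
wrist_force: [-0.8, 0.1, -3.7]
finger_gap: 11.6
```

Run:
```python
from cell import arm,vision
from h import *
s=arm.observe()
print(s["position"],theta(s),s["wrist_force"])
plan(s,[638.4,-54.7,180],1.386)
```

```text
[640.48815267 -47.13210558 180.45027737] 1.3830214741024105 [-0.77928581  0.08489126 -3.6564222 ]
th 1.383 dt 0.003 n 1
[[-7.8, -0.6, 0.5, 0, 0, -0.003]]
```

Request:
arm_command([
  [-4,-0.3,0,0,0,0],
  [-3.8,-0.3,0,0,0,-0.003],
  [0,0,0,0,0,0],
  [0,0,0,0,0,0],
  [0,0,0,0,0,0],
])

```text
clock: 8.83
position: [638.4, -54.1, 180.6]
orientation: [-2.416, -2.008, -0.0]
wrist_force: [0.2, 0.5, -3.3]
finger_gap: 11.8
```

```bash
cat > look.py <<'E'
import sys,pickle
from cell import arm,vision
from h import *
s=arm.observe();d=vision.snapshot("side")
print(s["clock"],s["position"].round(1),theta(s).round(4),s["wrist_force"].round(1),s["wrist_torque"].round(2))
R=cv2.Rodrigues(s["orientation"])[0];
c,q=np.cos(theta(s)),np.sin(theta(s))
k=s["position"]+np.array([-78.4*c,-78.4*q,0]); print("knuckle est",k[:2].round(1),"tilt",R[:,2].round(4))
n=sys.argv[1]
pickle.dump(d,open(n+".pkl","wb"))
x0,y0,x1,y1=[int(v) for v in sys.argv[2:6]];f=float(sys.argv[6])
im=cv2.resize(d["color"][y0:y1,x0:x1,::-1],None,fx=f,fy=f,interpolation=cv2.INTER_CUBIC)
cv2.imwrite(f"pics/{n}.png",im)
E
python3 look.py s7 250 90 350 190 6
```

```text
8.8333 [638.4 -54.1 180.6] 1.3868 [ 0.2  0.5 -3.3] [ 0.02 -0.12  0.02]
knuckle est [ 624.  -131.2] tilt [ 1.e-04  1.e-04 -1.e+00]
```

View pics/s7.png

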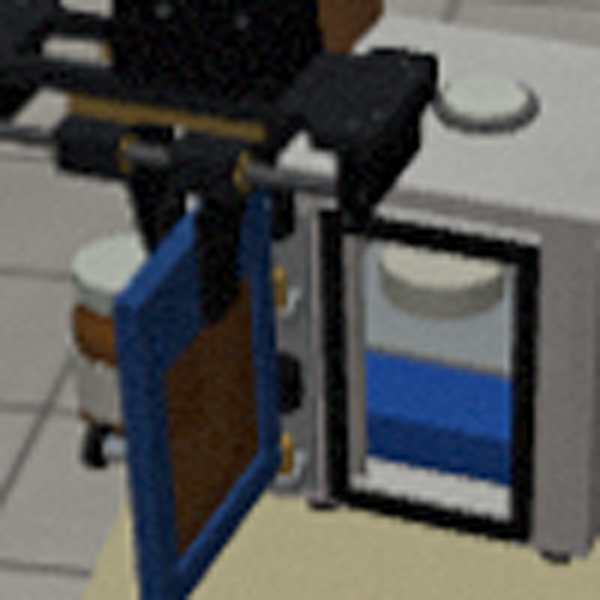

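Run:
```python
import pickle
from h import *
d=pickle.load(open("s7.pkl","rb"))
f=lambda X:((proj(d,X)-[250,90]+.5)*6-.5).round(1)
pin=[624,-131.8]
a=np.linspace(0,2*np.pi,60)
def cyl(c,r,z0,z1):
    P=np.array([[c[0]+r*np.cos(t),c[1]+r*np.sin(t),z] for z in (z0,z1) for t in a]);return P
def draw(im,c,r,z0,z1,col):
    h=cv2.convexHull(f(cyl(c,r,z0,z1)).astype(np.float32)); cv2.polylines(im,[h.astype(int)],True,col,1)
im=cv2.resize(d["color"][90:190,250:350,::-1],None,fx=6,fy=6,interpolation=cv2.INTER_CUBIC)
for z in (45,135): draw(im,pin,5,z,z+18,(0,255,255))
k=[624,-131.2];u=180.6-122.5
for z in (25,115): draw(im,k,11,u+z,u+z+22,(0,0,255))
cv2.imwrite("pics/s7o.png",cv2.resize(im[150:500,200:350],None,fx=2,fy=2))
```

```text
(no output)
```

View pics/s7o.png

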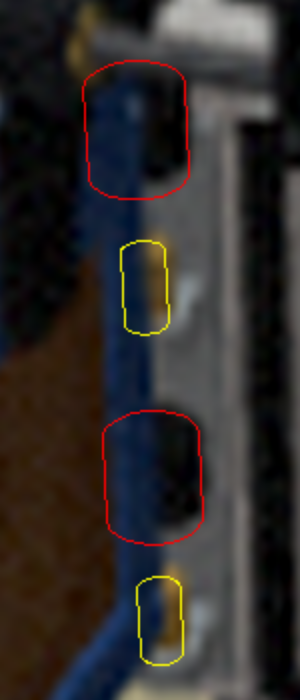

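Request:
arm_command([
  [-0.6,0,6,0,0,0],
  [0,0,6,0,0,0],
  [0,0,4,0,0,0],
  [0,0,0,0,0,0],
  [0,0,0,0,0,0],
])

```text
clock: 9.3
position: [638.0, -54.8, 164.0]
orientation: [-2.416, -2.008, 0.001]
wrist_force: [-0.4, -0.1, -3.2]
finger_gap: 12.0
```

```bash
python3 look.py s8 265 110 315 190 12; cd pics; python3 -c "
import cv2;im=cv2.imread('s8.png');print(im.shape);cv2.imwrite('s8b.png',im[0:600+0,:]);cv2.imwrite('s8c.png',im[360:])"
```

```text
9.3 [638.  -54.8 164. ] 1.3868 [-0.4 -0.1 -3.2] [ 0.03 -0.13 -0.05]
knuckle est [ 623.7 -131.9] tilt [-1.e-03  2.e-04 -1.e+00]
(960, 600, 3)
```

View pics/s8b.png

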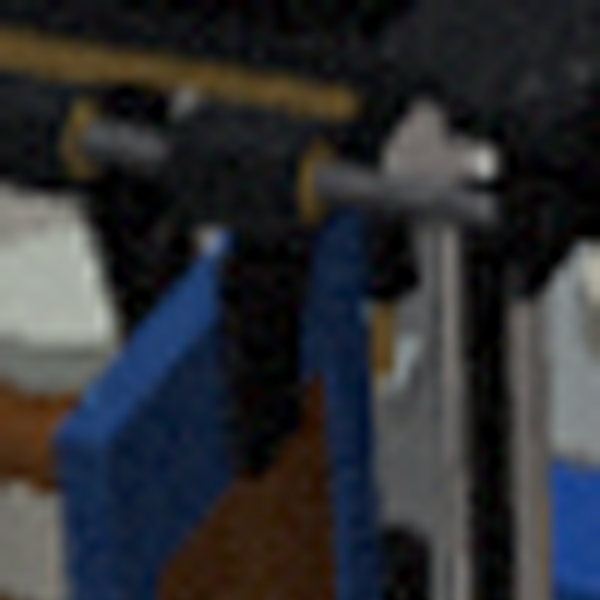

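View pics/s8c.png

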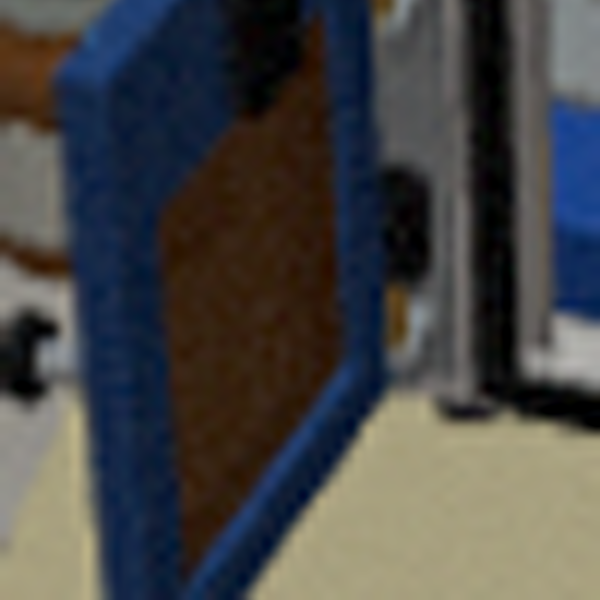

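Request:
arm_command([
  [0,-0.3,1.5,0,0,0],
  [0,0,1.5,0,0,0],
  [0,0,1.5,0,0,0],
  [0,0,0,0,0,0],
])

```text
clock: 9.68
position: [637.9, -54.8, 159.8]
orientation: [-2.416, -2.008, 0.0]
wrist_force: [-0.8, -0.5, -4.1]
finger_gap: 11.7
```

Request:
arm_command([
  [0,0,1,0,0,0],
  [0,0,1,0,0,0],
  [0,0,1,0,0,0],
  [0,0,0,0,0,0],
])

```text
clock: 10.02
position: [637.9, -54.8, 156.8]
orientation: [-2.416, -2.008, 0.0]
wrist_force: [-0.1, 0.6, -3.1]
finger_gap: 11.7
```

Request:
arm_command([
  [0,0,1,0,0,0],
  [0,0,1,0,0,0],
  [0,0,1,0,0,0],
  [0,0,0,0,0,0],
  [0,0,0,0,0,0],
])

```text
clock: 10.43
position: [638.0, -54.8, 154.0]
orientation: [-2.416, -2.008, 0.0]
wrist_force: [1.0, -0.7, -3.4]
finger_gap: 12.0
```

Request:
arm_command([
  [0,0,2,0,0,0],
  [0,0,2,0,0,0],
  [0,0,1,0,0,0],
  [0,0,0,0,0,0],
  [0,0,0,0,0,0],
])

```text
clock: 10.85
position: [637.9, -54.8, 148.9]
orientation: [-2.416, -2.008, 0.0]
wrist_force: [-0.7, -0.5, -2.8]
finger_gap: 11.6
```

```bash
python3 look.py s9 265 110 315 160 12
```

```text
10.85 [637.9 -54.8 148.9] 1.3868 [-0.7 -0.5 -2.8] [ 0.01 -0.01 -0.01]
knuckle est [ 623.6 -131.9] tilt [-3.e-04  1.e-04 -1.e+00]
```

View pics/s9.png

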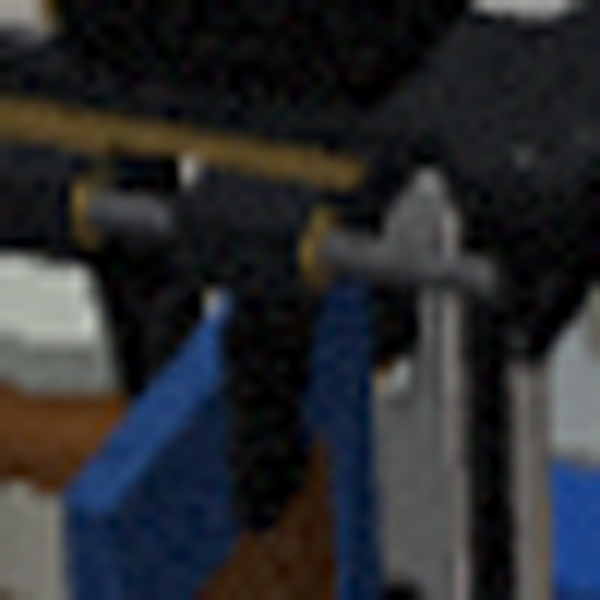

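Request:
arm_command([
  [0,0,1.5,0,0,0],
  [0,0,1.5,0,0,0],
  [0,0,1.5,0,0,0],
  [0,0,0.7,0,0,0],
  [0,0,0,0,0,0],
])

```text
clock: 11.32
position: [637.9, -54.8, 143.6]
orientation: [-2.416, -2.008, 0.0]
wrist_force: [-0.2, -0.3, -4.2]
finger_gap: 11.8
```

Request:
arm_command([
  [0,0,0.7,0,0,0],
  [0,0,0.7,0,0,0],
  [0,0,0,0,0,0],
  [0,0,0,0,0,0],
])

```text
clock: 11.65
position: [638.1, -54.8, 142.5]
orientation: [2.416, 2.008, 0.0]
wrist_force: [0.3, -0.6, -4.6]
finger_gap: 11.7
```

Request:
arm_command([
  [0,0,0.7,0,0,0],
  [0,0,0.7,0,0,0],
  [0,0,0,0,0,0],
  [0,0,0,0,0,0],
])

```text
clock: 11.98
position: [638.4, -54.6, 142.0]
orientation: [2.415, 2.008, 0.001]
wrist_force: [-1.1, 0.8, 5.2]
finger_gap: 11.8
```

Contact: the vertical force went from −4 N to +5 N at the expected height, so the door is seated. Releasing.

Request:
arm_command([
  [0,0,0,0,0,0],
  [0,0,0,0,0,0],
  [0,0,0,0,0,0],
  [0,0,0,0,0,0],
  [0,0,0,0,0,0],
], grip=0.2)

```text
clock: 12.4
position: [638.0, -54.8, 140.9]
orientation: [-2.416, -2.008, 0.0]
wrist_force: [-0.5, -0.3, -0.0]
finger_gap: 37.3
```

Request:
arm_command([
  [0,0,0,0,0,0],
  [0,0,0,0,0,0],
  [0,0,0,0,0,0],
  [0,0,0,0,0,0],
  [0,0,0,0,0,0],
])

```text
clock: 12.82
position: [638.0, -54.8, 141.1]
orientation: [2.416, 2.008, 0.0]
wrist_force: [-0.9, 0.3, 0.8]
finger_gap: 51.7
```

```bash
python3 look.py s10 240 80 360 190 5
```

```text
12.8167 [638.  -54.8 141.1] 1.3868 [-0.9  0.3  0.8] [-0.03 -0.07  0.01]
knuckle est [ 623.7 -131.9] tilt [ 0.  0. -1.]
```

View pics/s10.png

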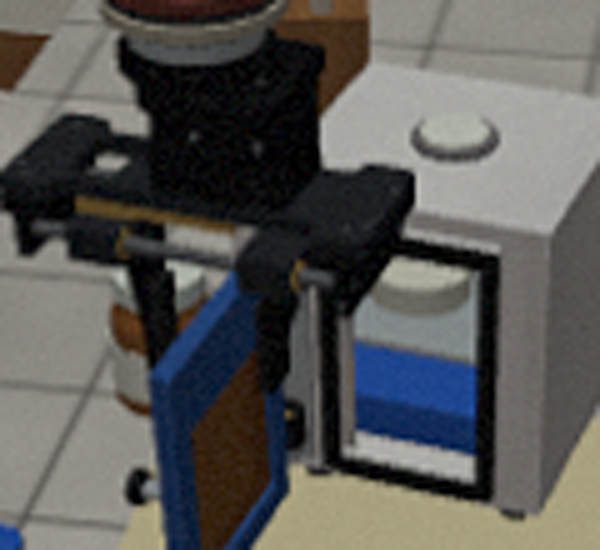

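The door stands hung and free. Now I back off upward, shift to the outer side, close the fingers and push it shut along an arc.

Request:
arm_command([
  [0,0,-10,0,0,0],
  [0,0,-25,0,0,0],
  [0,0,-25,0,0,0],
  [0,0,-5,0,0,0],
  [0,0,0,0,0,0],
])

```text
clock: 13.28
position: [639.3, -54.6, 209.2]
orientation: [2.414, 2.006, 0.005]
wrist_force: [-0.2, -0.4, -0.7]
finger_gap: 52.1
```

Request:
arm_command([
  [4,15,0,0,0,0],
  [4,16,0,0,0,0],
  [4,17,0,0,0,0],
  [0,0,0,0,0,0],
  [0,0,0,0,0,0],
], grip=-1, grip_force=20)

```text
clock: 13.7
position: [687.1, -51.5, 204.5]
orientation: [-2.414, -2.007, 0.002]
wrist_force: [-0.1, -0.2, -0.4]
finger_gap: 26.8
```

Request:
arm_command([
  [0,0,0,0,0,0],
  [0,0,0,0,0,0],
  [0,0,0,0,0,0],
  [0,0,0,0,0,0],
  [0,0,0,0,0,0],
])

```text
clock: 14.12
position: [687.2, -51.9, 206.3]
orientation: [2.416, 2.008, 0.0]
wrist_force: [0.3, -0.1, 0.7]
finger_gap: 1.5
```

```bash
python3 - <<'E'
from cell import arm,vision
from h import *
s=arm.observe();p=wristcam(s,vision.snapshot("wrist"))
print(s["clock"],s["position"].round(1),theta(s),s["finger_gap"],s["joint_positions"].round(2))
f=frame(638,-54.8,1.387)
print(proj(p,f([[-65,6,180],[-65,-6,180],[65,6,180],[65,-6,180],[-78,0,157]])).round())
cv2.imwrite("pics/w11.png",p["color"][:,:,::-1])
E
python3 look.py s11 220 60 360 190 5
```

```text
14.1167 [687.2 -51.9 206.3] 1.386621922043006 1.5139565500400083 [ 0.36  0.47 -0.51  1.36  0.23  1.37 -0.32]
[[231. 346.]
 [250. 346.]
 [214. 139.]
 [237. 139.]
 [249. 339.]]
14.1667 [687.2 -51.9 206.3] 1.3866 [ 0.  -0.8  0.6] [-0.05 -0.06 -0.02]
knuckle est [ 672.9 -129. ] tilt [ 2.e-04 -2.e-04 -1.e+00]
```

View pics/w11.png

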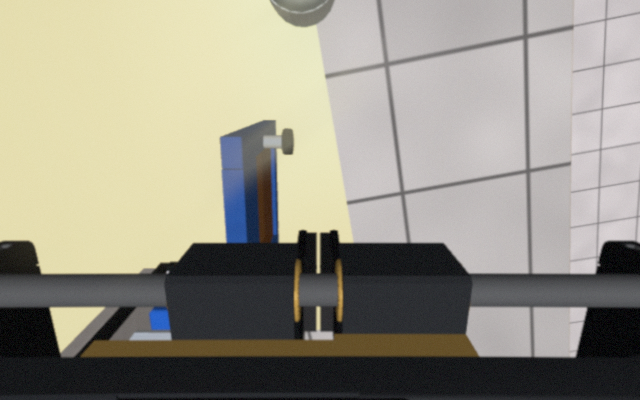

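View pics/s11.png

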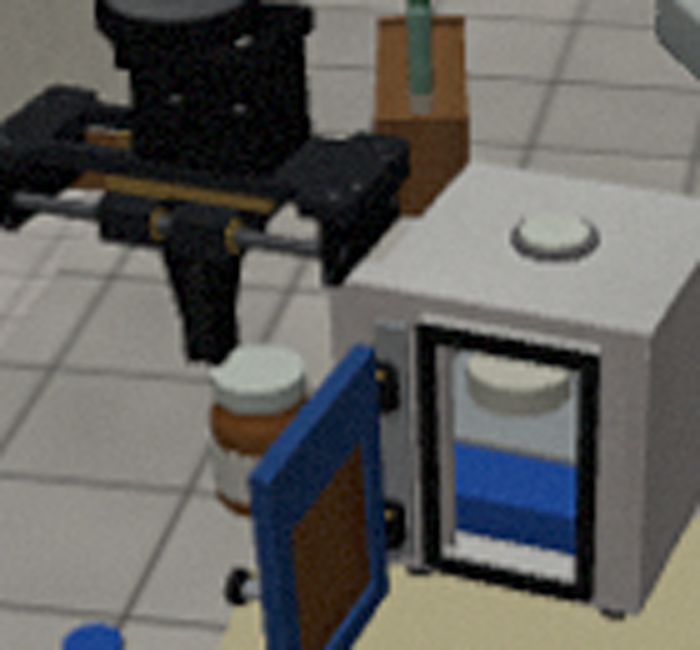

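Request:
arm_command([
  [0,0,15,0,0,0],
  [0,0,20,0,0,0],
  [0,0,16,0,0,0],
  [0,0,0,0,0,0],
  [0,0,0,0,0,0],
])

```text
clock: 14.63
position: [686.9, -51.8, 154.6]
orientation: [-2.415, -2.007, 0.002]
wrist_force: [-0.2, 0.8, 1.0]
finger_gap: 0.5
```

Request:
arm_command([
  [0,-6,0,0,0,0],
  [0,-6,0,0,0,0],
  [0,-6,0,0,0,0],
  [0,-6,0,0,0,0],
  [0,0,0,0,0,0],
])

```text
clock: 15.05
position: [662.9, -47.0, 155.9]
orientation: [2.415, 2.008, 0.0]
wrist_force: [-0.6, 0.3, 0.7]
finger_gap: 0.4
```

Request:
arm_command([
  [1.0,-4.6,0,0,0,-0.05],
  [1.0,-4.6,0,0,0,-0.05],
  [1.0,-4.6,0,0,0,-0.05],
  [1.0,-4.6,0,0,0,-0.05],
  [1.0,-4.6,0,0,0,-0.05],
])

```text
clock: 15.47
position: [641.3, -40.4, 155.5]
orientation: [2.144, 2.296, 0.001]
wrist_force: [0.3, 0.4, 0.1]
finger_gap: 0.5
```

```bash
cat > arc.py <<'E'
from cell import arm
from h import *
s=arm.observe();th=theta(s);d=s["position"][:2]-[624,-131.8]
print(s["clock"],s["position"].round(1),"th",th.round(3),"remaining",round(2.957-th,3),"r",round(d@[np.cos(th),np.sin(th)],1),"off",round(d@[np.sin(th),-np.cos(th)],1),"F",s["wrist_force"].round(1))
E
python3 arc.py;python3 look.py s12 220 60 360 190 5
```

```text
15.4667 [641.3 -40.4 155.5] th 1.639 remaining 1.318 r 90.0 off 23.5 F [0.3 0.4 0.1]
15.4667 [641.3 -40.4 155.5] 1.6392 [0.3 0.4 0.1] [-0.01 -0.11 -0.02]
knuckle est [ 646.6 -118.6] tilt [ 7.e-04 -1.e-04 -1.e+00]
```

View pics/s12.png

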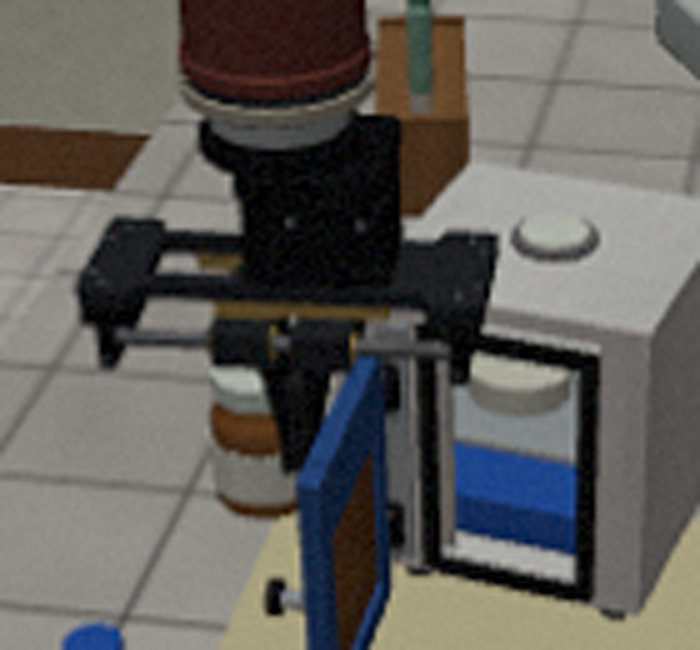

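Request:
arm_command([
  [1.4,-7.2,0,0,0,-0.08],
  [1.4,-7.2,0,0,0,-0.08],
  [1.4,-7.2,0,0,0,-0.08],
  [1.4,-7.2,0,0,0,-0.08],
  [1.4,-7.2,0,0,0,-0.08],
])

```text
clock: 15.93
position: [604.8, -41.5, 155.4]
orientation: [1.644, 2.676, 0.001]
wrist_force: [-0.5, 0.6, 0.0]
finger_gap: 0.4
```

Request:
arm_command([
  [1.4,-7.2,0,0,0,-0.08],
  [1.4,-7.2,0,0,0,-0.08],
  [1.4,-7.2,0,0,0,-0.08],
  [1.4,-7.2,0,0,0,-0.08],
  [0,0,0,0,0,0],
])

```text
clock: 16.35
position: [577.3, -53.9, 155.3]
orientation: [1.199, 2.904, -0.001]
wrist_force: [0.8, -0.0, -0.1]
finger_gap: 0.5
```

```bash
python3 arc.py;python3 look.py s13 220 60 360 190 5
```

```text
16.35 [577.3 -53.9 155.3] th 2.358 remaining 0.599 r 88.0 off 22.2 F [ 0.8 -0.  -0.1]
16.35 [577.3 -53.9 155.3] 2.3584 [ 0.8 -0.  -0.1] [ 0.05 -0.16  0.01]
knuckle est [ 632.8 -109.2] tilt [-1.e-04 -9.e-04 -1.e+00]
```

View pics/s13.png

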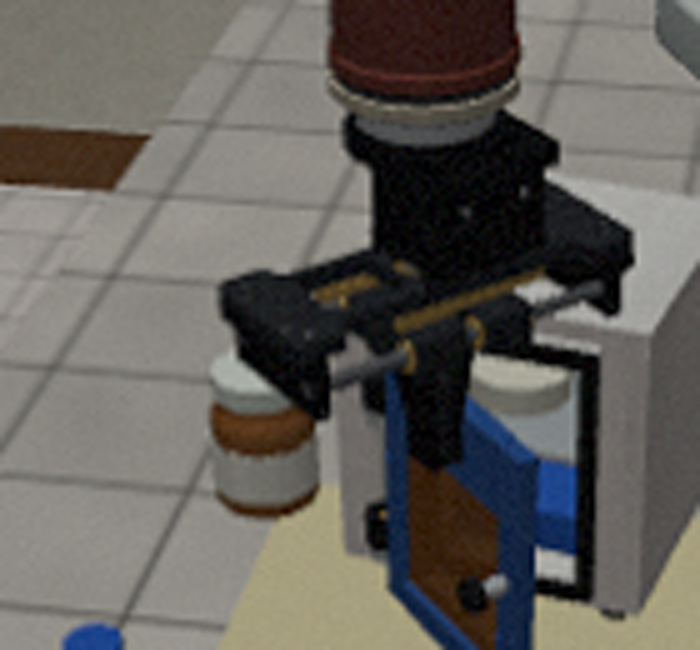

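Request:
arm_command([
  [1.4,-7.2,0,0,0,-0.08],
  [1.4,-7.2,0,0,0,-0.08],
  [1.4,-7.2,0,0,0,-0.08],
  [1.4,-7.2,0,0,0,-0.08],
  [1.4,-7.2,0,0,0,-0.08],
])

```text
clock: 16.82
position: [551.7, -77.6, 155.3]
orientation: [0.6, 3.083, 0.001]
wrist_force: [-0.5, 1.0, 0.2]
finger_gap: 0.5
```

Request:
arm_command([
  [1.4,-7.2,0,0,0,-0.08],
  [1.1,-5.4,0,0,0,-0.06],
  [0,0,0,0,0,0],
  [0,0,0,0,0,0],
])

```text
clock: 17.15
position: [545.1, -88.8, 155.2]
orientation: [0.391, 3.117, 0.0]
wrist_force: [0.9, 0.6, -0.0]
finger_gap: 0.6
```

```bash
python3 arc.py;python3 look.py s14 220 60 360 190 5
```

```text
17.15 [545.1 -88.8 155.2] th 2.892 remaining 0.065 r 87.0 off 22.1 F [ 0.9  0.6 -0. ]
17.15 [545.1 -88.8 155.2] 2.8919 [ 0.9  0.6 -0. ] [ 0.09 -0.15 -0.  ]
knuckle est [ 621.1 -108.2] tilt [ 4.e-04  2.e-04 -1.e+00]
```

View pics/s14.png

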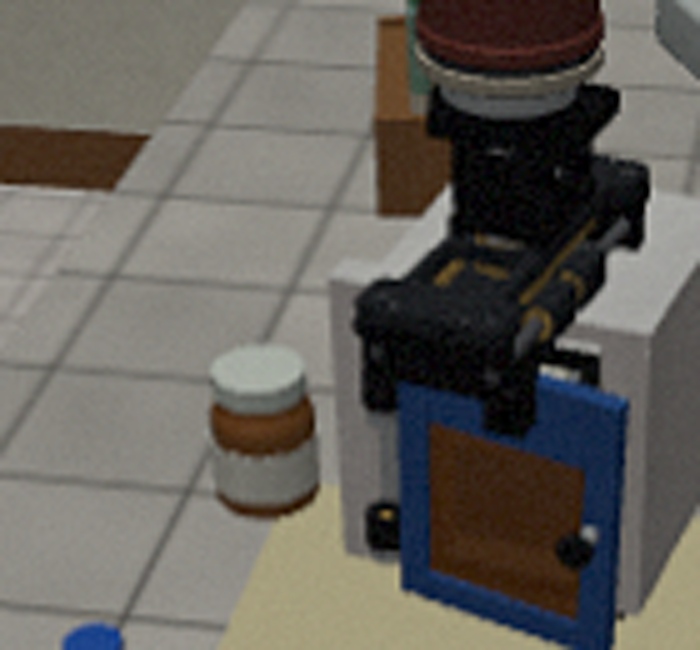

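Nearly shut. I'll push gently until contact.

Request:
arm_command([
  [0.8,-3,0,0,0,-0.03],
  [0.8,-3,0,0,0,-0.035],
  [0,-1,0,0,0,0],
  [0,0,0,0,0,0],
])

```text
clock: 17.53
position: [541.9, -95.0, 155.1]
orientation: [0.286, 3.128, 0.0]
wrist_force: [-0.9, 1.2, 0.6]
finger_gap: 0.3
```

Request:
arm_command([
  [0,-1.5,0,0,0,0],
  [0,-1.5,0,0,0,0],
  [0,0,0,0,0,0],
])

```text
clock: 17.78
position: [541.1, -98.4, 155.0]
orientation: [-0.284, -3.129, 0.0]
wrist_force: [0.0, -0.6, -0.1]
finger_gap: 0.5
```

```bash
python3 arc.py
```

```text
17.7833 [541.1 -98.4 155. ] th 2.961 remaining -0.004 r 87.5 off 17.9 F [ 0.  -0.6 -0.1]
```

Request:
arm_command([
  [0,-1.5,0,0,0,0],
  [0,-1,0,0,0,0],
  [0,0,0,0,0,0],
])

```text
clock: 18.03
position: [540.6, -101.0, 155.0]
orientation: [-0.283, -3.129, 0.0]
wrist_force: [0.5, -0.7, 0.1]
finger_gap: 0.5
```

Request:
arm_command([
  [0,-1,0,0,0,0],
  [0,-1,0,0,0,0],
  [0,0,0,0,0,0],
])

```text
clock: 18.28
position: [540.3, -102.3, 155.1]
orientation: [-0.282, -3.129, -0.001]
wrist_force: [0.1, 2.1, -0.1]
finger_gap: 0.3
```

Request:
arm_command([
  [0,-1,0,0,0,0],
  [0,-0.5,0,0,0,0],
  [0,0,0,0,0,0],
  [0,0,0,0,0,0],
])

```text
clock: 18.62
position: [540.2, -102.5, 155.1]
orientation: [0.28, 3.129, 0.003]
wrist_force: [0.6, 7.3, -0.3]
finger_gap: 0.2
```

Request:
arm_command([
  [0,4,0,0,0,0],
  [0,10,0,0,0,0],
  [0,20,0,0,0,0],
  [0,20,0,0,0,0],
  [0,0,0,0,0,0],
])

```text
clock: 19.03
position: [550.2, -46.1, 155.5]
orientation: [0.275, 3.129, 0.002]
wrist_force: [-0.2, 0.0, -0.6]
finger_gap: 0.4
```

Request:
arm_command([
  [0,20,-20,0,0,0],
  [0,25,-25,0,0,0],
  [0,25,-25,0,0,0],
  [0,25,-25,0,0,0],
  [0,25,-25,0,0,0],
])

```text
clock: 19.45
position: [571.1, 68.0, 276.4]
orientation: [0.283, 3.128, -0.001]
wrist_force: [0.8, -0.1, 0.0]
finger_gap: 0.6
```

```bash
python3 arc.py;python3 look.py s15 220 60 360 190 5
python3 - <<'E'
from cell import vision
import cv2,pickle
from h import *
p=vision.snapshot("top");cv2.imwrite("pics/t15.png",p["color"][:,:,::-1])
d=vision.snapshot("side");cv2.imwrite("pics/s15f.png",d["color"][:,:,::-1])
pickle.dump((p,d),open("V15.pkl","wb"))
E
```

```text
19.45 [571.1  68.  276.4] th 2.961 remaining -0.004 r 87.9 off 187.1 F [ 0.8 -0.1  0. ]
19.45 [571.1  68.  276.4] 2.9612 [ 0.8 -0.1  0. ] [ 0.06 -0.24 -0.  ]
knuckle est [648.2  53.9] tilt [ 4.e-04 -7.e-04 -1.e+00]
```

View pics/s15.png

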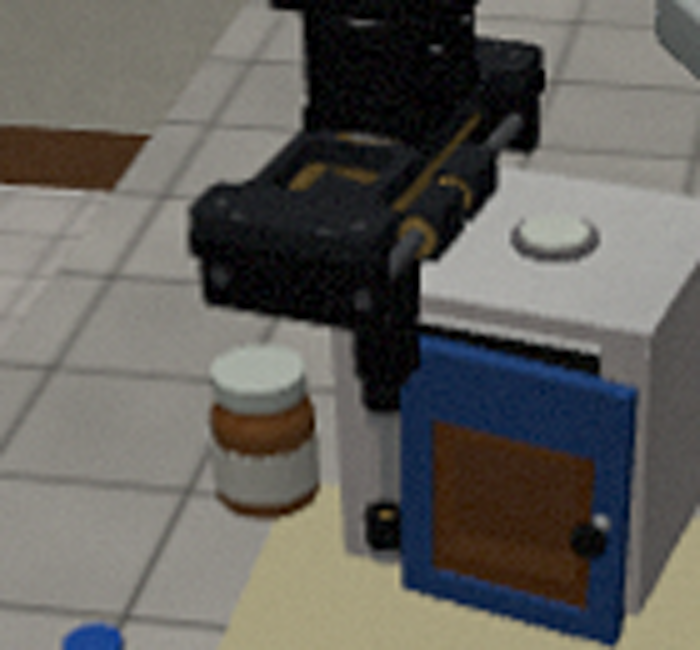

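View pics/t15.png

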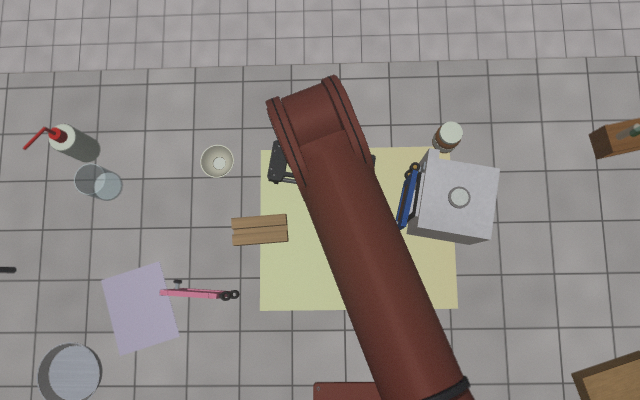

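Request:
arm_command([
  [0,40,0,0,0,0],
  [0,40,0,0,0,0],
  [0,40,0,0,0,0],
  [0,30,0,0,0,0],
  [0,0,0,0,0,0],
])

```text
clock: 20.02
position: [596.4, 220.7, 273.3]
orientation: [-0.271, -3.127, -0.003]
wrist_force: [-1.5, 0.9, 0.4]
finger_gap: 0.8
```

Run:
```python
from cell import vision,arm
from h import *
q=np.load("fit.npy")
S={"top":(395,150,505,240,7),"side":(280,90,370,195,5)}
for n,(x0,y0,x1,y1,k) in S.items():
    p=vision.snapshot(n)
    im=cv2.resize(p["color"][y0:y1,x0:x1,::-1],None,fx=k,fy=k,interpolation=cv2.INTER_CUBIC)
    raw=im.copy()
    # shut door: in cab frame, pins y from fit
    f=frame(*q[:3]);py=75+q[3]
    for ang,col in ((0,(0,255,0)),(0.084,(0,0,255))):
        c,s=np.cos(ang),np.sin(ang)
        # own x->cab (-s,-c), own y->cab (c,-s)
        D=lambda X:[[-100+(x+78)*-s+y*c, py+(x+78)*-c+y*-s, z] for x,y,z in X]
        for y in (-6,6):
            pts=((proj(p,f(D([[-65,y,20],[65,y,20],[65,y,180],[-65,y,180]])))-[x0,y0]+.5)*k-.5).astype(int)
            cv2.polylines(im,[pts],True,col,1)
    cv2.imwrite(f"pics/{n}16.png",np.hstack([raw,im])[:, :] if n=="side" else im)
    for o in ("dish_center","jar_center","bottle_center"): print(n,o,vision.find_in(p,o)[:1])
print(arm.observe()["position"],arm.observe()["clock"])
```

```text
top dish_center [{'rect': [402.3, 196.7, 29.6, 67.8], 'p': 0.58}]
top jar_center [{'rect': [445.3, 137.4, 32.8, 27.7], 'p': 0.94}]
top bottle_center [{'rect': [310.8, 145.6, 23.1, 33.9], 'p': 0.63}]
side dish_center [{'rect': [218.8, 312.0, 45.0, 36.2], 'p': 0.93}]
side jar_center [{'rect': [277.6, 153.1, 12.2, 21.1], 'p': 0.71}]
side bottle_center [{'rect': [244.6, 214.2, 34.5, 58.4], 'p': 0.93}]
[598.36111522 212.84932747 275.02792766] 20.4167
```

View pics/top16.png

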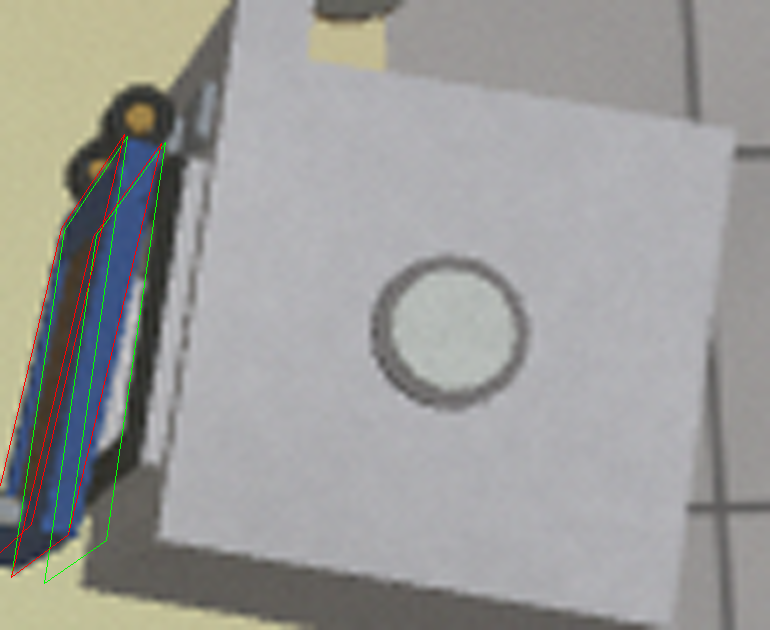

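View pics/side16.png

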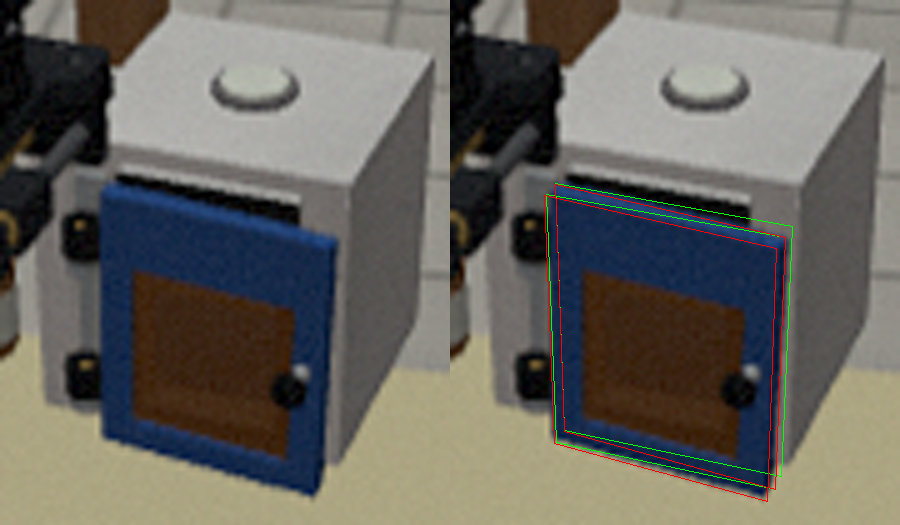

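The overlay shows the door is still about 0.08 rad open: the gap to the seal widens toward the free edge at top (100,450). That is right at the limit, so it needs a further push. First I'll check whether it rebounded.

Run:
```python
import pickle,cv2,numpy as np
from cell import vision
p,d=pickle.load(open("V15.pkl","rb"))
t=vision.snapshot("top");s=vision.snapshot("side")
a=[cv2.resize(x["color"][150:240,390:470,::-1],None,fx=5,fy=5,interpolation=cv2.INTER_CUBIC) for x in (p,t)]
cv2.imwrite("pics/cmp17.png",np.hstack(a))
from h import *
from cell import arm
plan(arm.observe(),[550,-46,276],2.961)
```

```text
th 2.9602 dt 0.001 n 7
[[0.1, -37.7, -0.1, 0, 0, -0.0], [0.1, -37.7, -0.1, 0, 0, -0.0], [0.1, -37.7, -0.1, 0, 0, -0.0], [0.1, -37.7, -0.1, 0, 0, -0.0], [0.1, -37.7, -0.1, 0, 0, -0.0]]
[[0.1, -37.7, -0.1, 0, 0, -0.0], [0.1, -37.7, -0.1, 0, 0, -0.0]]
```

View pics/cmp17.png

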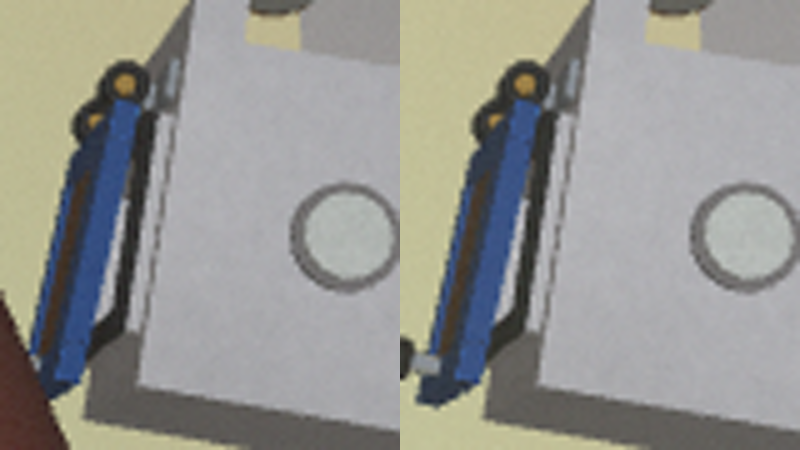

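No later drift: it was already at that angle right after my retreat. So it probably sprang back off the seal when I released 7 N quickly. I'll push again, look while pressed, and back off slowly.

Request:
arm_command([
  [0,-38,0,0,0,0],
  [0,-38,0,0,0,0],
  [0,-38,0,0,0,0],
  [0,-38,0,0,0,0],
  [0,-38,0,0,0,0],
])

```text
clock: 20.93
position: [563.3, 25.6, 275.2]
orientation: [0.283, 3.128, -0.001]
wrist_force: [0.4, -0.5, 0.4]
finger_gap: 0.8
```

Request:
arm_command([
  [0,-38,20,0,0,0],
  [0,-36,25,0,0,0],
  [0,0,38,0,0,0],
  [0,0,38,0,0,0],
  [0,0,0,0,0,0],
])

```text
clock: 21.35
position: [547.0, -43.9, 149.7]
orientation: [-0.285, -3.119, -0.0]
wrist_force: [-2.0, 0.3, -0.2]
finger_gap: 0.5
```

```bash
python3 arc.py
```

```text
21.35 [547.  -43.9 149.7] th 2.959 remaining -0.002 r 91.6 off 72.5 F [-2.   0.3 -0.2]
```

Request:
arm_command([
  [0,-15,0,0,0,0],
  [0,-15,0,0,0,0],
  [0,-15,0,0,0,0],
  [0,0,0,0,0,0],
  [0,0,0,0,0,0],
])

```text
clock: 21.77
position: [543.9, -86.8, 157.6]
orientation: [0.284, 3.127, -0.0]
wrist_force: [0.3, -0.5, -0.2]
finger_gap: 0.4
```

Request:
arm_command([
  [0,-2,0,0,0,0],
  [0,-2,0,0,0,0],
  [0,-2,0,0,0,0],
  [0,-2,0,0,0,0],
  [0,0,0,0,0,0],
])

```text
clock: 22.18
position: [541.7, -94.6, 155.9]
orientation: [-0.282, -3.129, 0.0]
wrist_force: [-0.1, -1.1, -0.3]
finger_gap: 0.7
```

```bash
python3 arc.py
```

```text
22.1833 [541.7 -94.6 155.9] th 2.962 remaining -0.005 r 87.6 off 21.9 F [-0.1 -1.1 -0.3]
```

Request:
arm_command([
  [0,-2,0,0,0,0],
  [0,-2,0,0,0,0],
  [0,-2,0,0,0,0],
  [0,0,0,0,0,0],
])

```text
clock: 22.52
position: [540.6, -100.9, 155.8]
orientation: [-0.283, -3.129, 0.0]
wrist_force: [0.8, 0.1, 0.5]
finger_gap: 0.2
```

Request:
arm_command([
  [0,-1,0,0,0,0],
  [0,-1,0,0,0,0],
  [0,0,0,0,0,0],
])

```text
clock: 22.77
position: [540.3, -102.4, 155.9]
orientation: [-0.282, -3.129, -0.0]
wrist_force: [0.6, -0.8, 0.1]
finger_gap: 0.1
```

```bash
python3 arc.py
python3 - <<'E'
import cv2
from cell import vision
import numpy as np
t=vision.snapshot("top");s=vision.snapshot("side")
cv2.imwrite("pics/p18.png",np.hstack([cv2.resize(s["color"][70:195,270:370,::-1],None,fx=4,fy=4,interpolation=cv2.INTER_CUBIC),cv2.resize(t["color"][145:245,390:490,::-1],(400,500),interpolation=cv2.INTER_CUBIC)]))
E
```

```text
22.7667 [ 540.3 -102.4  155.9] th 2.962 remaining -0.005 r 87.6 off 14.0 F [ 0.6 -0.8  0.1]
```

View pics/p18.png

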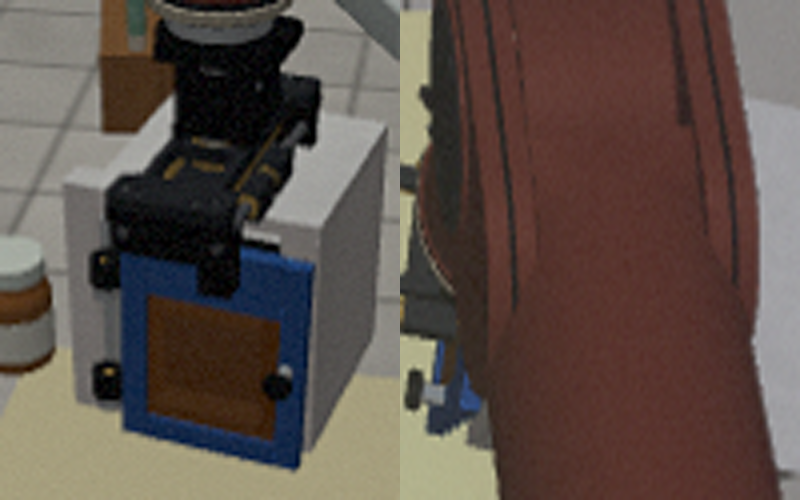

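Request:
arm_command([
  [0,-1,0,0,0,0],
  [0,-1,0,0,0,0],
  [0,0,0,0,0,0],
])

```text
clock: 23.12
position: [540.2, -102.7, 155.9]
orientation: [0.28, 3.129, 0.003]
wrist_force: [1.0, 5.5, 0.0]
finger_gap: 0.4
```

Request:
arm_command([
  [0,-1,0,0,0,0],
  [0,0,0,0,0,0],
  [0,0,0,0,0,0],
])

```text
clock: 23.37
position: [540.2, -102.8, 155.9]
orientation: [0.279, 3.129, 0.004]
wrist_force: [0.9, 7.6, -0.8]
finger_gap: 0.2
```

```bash
python3 arc.py; python3 look.py s19 270 70 370 195 6
```

```text
23.3667 [ 540.2 -102.8  155.9] th 2.964 remaining -0.007 r 87.6 off 13.8 F [ 0.9  7.6 -0.8]
23.3667 [ 540.2 -102.8  155.9] 2.9639 [ 0.9  7.6 -0.8] [ 1.76 -0.37  0.01]
knuckle est [ 617.4 -116.6] tilt [ 6.0e-04  2.7e-03 -1.0e+00]
```

View pics/s19.png

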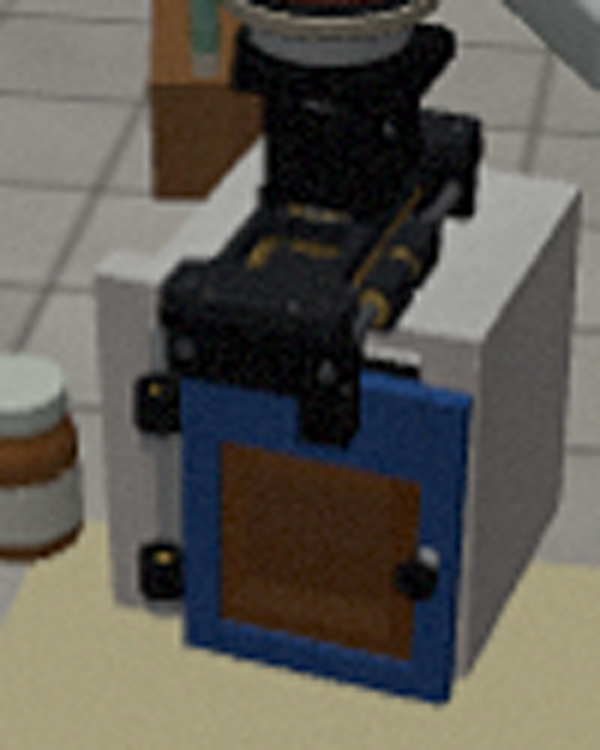

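The contact is stiff, yet the door still looks about 10 mm out. The gripper's rear end is over the roof at about cabinet x = −19, so it may be meeting the roof button, whose edge is about there. I'll push again nearer the free edge and higher, which clears the button.

Request:
arm_command([
  [0,1,0,0,0,0],
  [0,1,0,0,0,0],
  [0,2,0,0,0,0],
  [0,8,0,0,0,0],
  [0,8,0,0,0,0],
])

```text
clock: 23.83
position: [543.4, -85.7, 155.9]
orientation: [-0.284, -3.129, 0.001]
wrist_force: [-0.4, 0.7, 0.8]
finger_gap: 0.4
```

Request:
arm_command([
  [12,0,-4,0,0,0],
  [12,0,-3,0,0,0],
  [12,0,-2,0,0,0],
  [0,0,0,0,0,0],
  [0,0,0,0,0,0],
])

```text
clock: 24.25
position: [508.1, -79.0, 165.2]
orientation: [0.282, 3.128, -0.002]
wrist_force: [0.7, -0.8, -0.4]
finger_gap: 0.6
```

```bash
python3 arc.py; python3 look.py s20 270 70 370 195 6
```

```text
24.25 [508.1 -79.  165.2] th 2.962 remaining -0.005 r 123.4 off 31.3 F [ 0.7 -0.8 -0.4]
24.25 [508.1 -79.  165.2] 2.9618 [ 0.7 -0.8 -0.4] [-0.01 -0.12  0.01]
knuckle est [585.3 -93. ] tilt [ 7.0e-04 -1.1e-03 -1.0e+00]
```

View pics/s20.png

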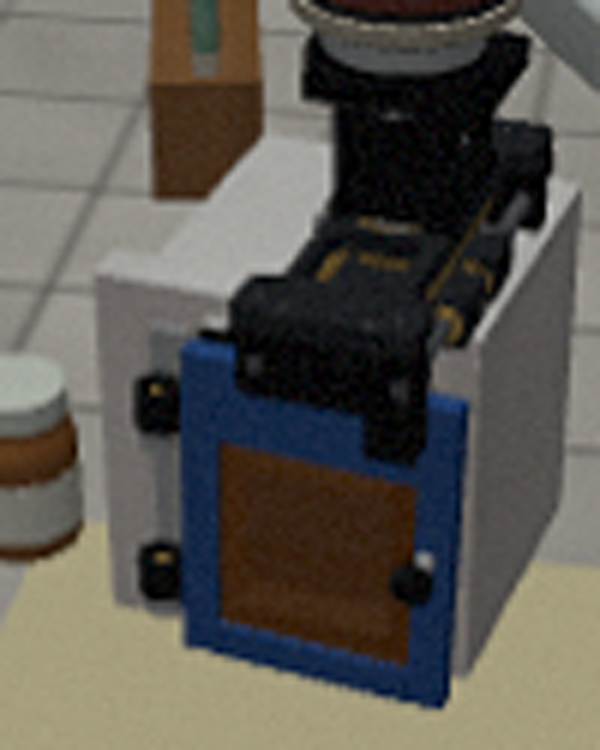

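Request:
arm_command([
  [0,-2,0,0,0,0],
  [0,-2,0,0,0,0],
  [0,-2,0,0,0,0],
  [0,-1,0,0,0,0],
  [0,0,0,0,0,0],
])

```text
clock: 24.72
position: [506.8, -86.4, 164.7]
orientation: [-0.283, -3.129, -0.0]
wrist_force: [-0.0, -0.2, -0.4]
finger_gap: 0.3
```

Request:
arm_command([
  [0,-1.5,0,0,0,0],
  [0,-1.5,0,0,0,0],
  [0,-1,0,0,0,0],
  [0,0,0,0,0,0],
])

```text
clock: 25.05
position: [506.0, -90.3, 164.9]
orientation: [0.283, 3.129, -0.0]
wrist_force: [-0.3, -0.5, -1.6]
finger_gap: 0.0
```

Request:
arm_command([
  [0,-1,0,0,0,0],
  [0,-1,0,0,0,0],
  [0,-1,0,0,0,0],
  [0,0,0,0,0,0],
])

```text
clock: 25.38
position: [505.4, -93.1, 164.9]
orientation: [-0.283, -3.129, 0.0]
wrist_force: [0.5, -0.4, -0.2]
finger_gap: 0.7
```

```bash
python3 arc.py
```

```text
25.3833 [505.4 -93.1 164.9] th 2.961 remaining -0.004 r 123.6 off 16.8 F [ 0.5 -0.4 -0.2]
```

Request:
arm_command([
  [0,-1,0,0,0,0],
  [0,-1,0,0,0,0],
  [0,0,0,0,0,0],
])

```text
clock: 25.63
position: [505.1, -95.1, 164.9]
orientation: [-0.282, -3.129, 0.0]
wrist_force: [-0.2, -0.0, 0.5]
finger_gap: 0.3
```

Request:
arm_command([
  [0,-1,0,0,0,0],
  [0,-1,0,0,0,0],
  [0,0,0,0,0,0],
])

```text
clock: 25.88
position: [504.8, -96.3, 164.9]
orientation: [0.282, 3.129, 0.001]
wrist_force: [0.0, 2.7, 0.0]
finger_gap: 0.4
```

```bash
python3 arc.py; python3 look.py s21 270 70 370 195 6
```

```text
25.8833 [504.8 -96.3 164.9] th 2.962 remaining -0.005 r 123.6 off 13.6 F [0.  2.7 0. ]
25.8833 [504.8 -96.3 164.9] 2.9621 [0.  2.7 0. ] [ 0.64 -0.17  0.04]
knuckle est [ 582.  -110.3] tilt [ 1.e-04  8.e-04 -1.e+00]
```

View pics/s21.png

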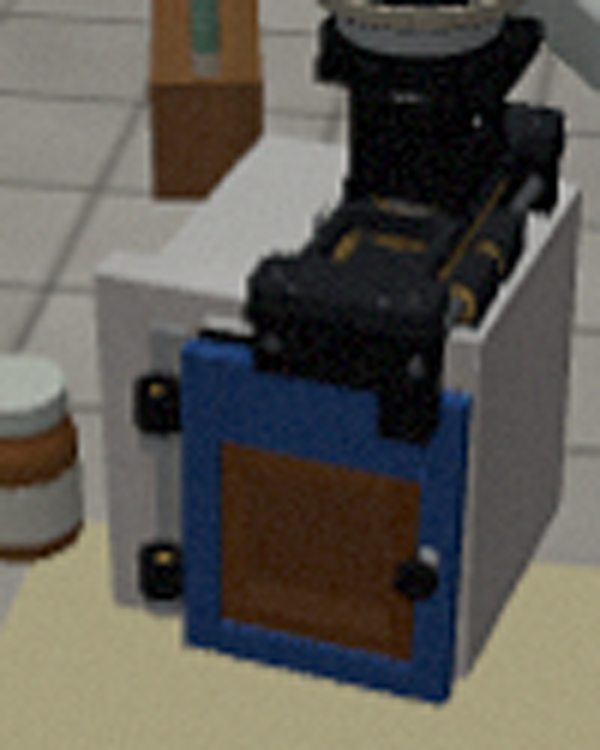

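```bash
cat > ov.py <<'E'
import pickle,sys
from h import *
q=np.load("fit.npy")
f=frame(*q[:3])
py=75+q[3]
def corners(p,ang):
    c,s=np.cos(ang),np.sin(ang)
    D=[[-100+(x+78)*-s+y*c, py+(x+78)*-c+y*-s, z] for x,y,z in ([65,-6,20],[65,-6,180],[-65,-6,20],[-65,-6,180])]
    return proj(p,f(D))
if __name__=="__main__":
  for n in sys.argv[1:]:
    p=pickle.load(open(n+".pkl","rb"))
    for a in (0,.04,.08): print(n,a,((corners(p,a)-[270,70]+.5)*6-.5).round(0).tolist())
    im=cv2.resize(p["color"][70:195,270:370,::-1],None,fx=6,fy=6,interpolation=cv2.INTER_CUBIC)
    cv2.imwrite("pics/ov_"+n+".png",cv2.resize(im[350:,160:500],None,fx=2,fy=2)[:,:])
E
python3 ov.py s21 s20
```

```text
s21 0 [[451.0, 707.0], [462.0, 405.0], [188.0, 651.0], [176.0, 353.0]]
s21 0.04 [[446.0, 714.0], [457.0, 412.0], [187.0, 651.0], [175.0, 354.0]]
s21 0.08 [[441.0, 721.0], [452.0, 418.0], [186.0, 652.0], [174.0, 354.0]]
s20 0 [[451.0, 707.0], [462.0, 405.0], [188.0, 651.0], [176.0, 353.0]]
s20 0.04 [[446.0, 714.0], [457.0, 412.0], [187.0, 651.0], [175.0, 354.0]]
s20 0.08 [[441.0, 721.0], [452.0, 418.0], [186.0, 652.0], [174.0, 354.0]]
```

View pics/ov_s21.png

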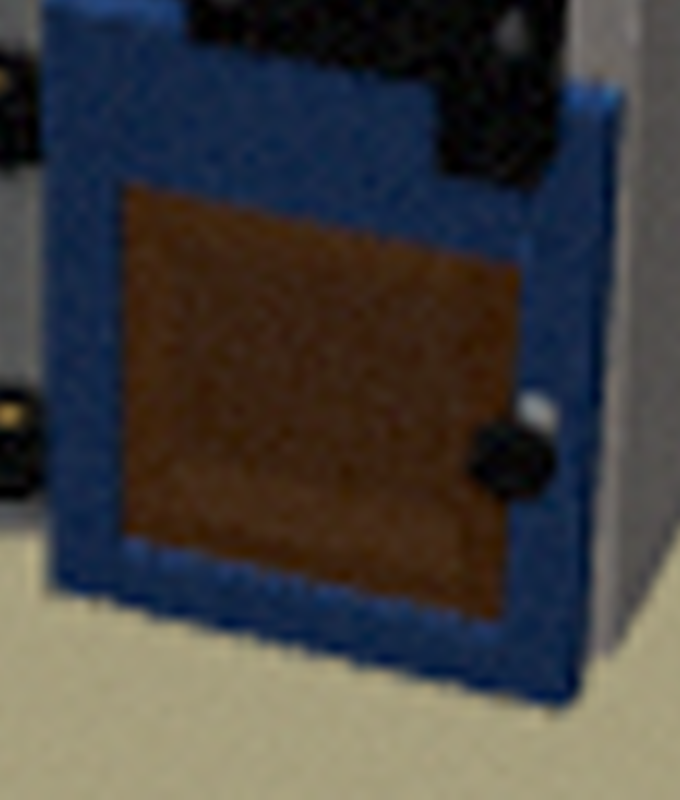

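View pics/ov_s20.png

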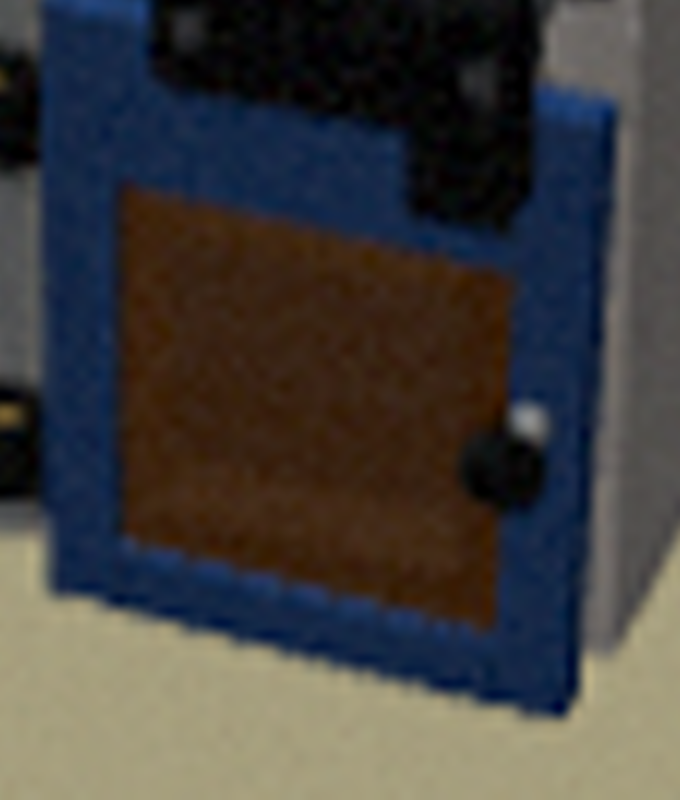

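Kinematics and image now agree: pressed, the door is shut (contact offset is the same at both radii, and the free corner fits the shut model). It sprang open when I released quickly, so this time I back off in tiny steps.

Request:
arm_command([
  [0,0.3,0,0,0,0],
  [0,0.3,0,0,0,0],
  [0,0.3,0,0,0,0],
  [0,0.3,0,0,0,0],
  [0,0.3,0,0,0,0],
])

```text
clock: 26.35
position: [505.0, -95.7, 164.9]
orientation: [-0.283, -3.129, 0.0]
wrist_force: [-0.6, 0.4, 0.0]
finger_gap: 0.5
```

Request:
arm_command([
  [0,0.3,0,0,0,0],
  [0,0.3,0,0,0,0],
  [0,0.3,0,0,0,0],
  [0,0.3,0,0,0,0],
  [0,0.3,0,0,0,0],
])

```text
clock: 26.77
position: [505.3, -93.9, 164.9]
orientation: [-0.282, -3.129, 0.0]
wrist_force: [0.1, 0.6, -0.2]
finger_gap: 0.4
```

Request:
arm_command([
  [0,0.5,0,0,0,0],
  [0,0.5,0,0,0,0],
  [0,0.5,0,0,0,0],
  [0,0.5,0,0,0,0],
  [0,0.5,0,0,0,0],
])

```text
clock: 27.18
position: [505.8, -91.3, 164.9]
orientation: [0.282, 3.129, 0.0]
wrist_force: [0.2, 0.8, -0.1]
finger_gap: 0.5
```

Request:
arm_command([
  [0,1,0,0,0,0],
  [0,2,0,0,0,0],
  [0,3,0,0,0,0],
  [0,5,0,0,0,0],
  [0,10,0,0,0,0],
])

```text
clock: 27.6
position: [509.5, -71.0, 164.8]
orientation: [-0.284, -3.129, 0.0]
wrist_force: [0.6, 0.3, 0.2]
finger_gap: 0.4
```

```bash
python3 arc.py; python3 look.py s22 270 70 370 195 6; python3 ov.py s22
```

```text
27.6 [509.5 -71.  164.8] th 2.96 remaining -0.003 r 123.6 off 39.1 F [0.6 0.3 0.2]
27.6 [509.5 -71.  164.8] 2.9603 [0.6 0.3 0.2] [ 0.09 -0.16 -0.03]
knuckle est [586.6 -85.2] tilt [-2.e-04 -2.e-04 -1.e+00]
s22 0 [[451.0, 707.0], [462.0, 405.0], [188.0, 651.0], [176.0, 353.0]]
s22 0.04 [[446.0, 714.0], [457.0, 412.0], [187.0, 651.0], [175.0, 354.0]]
s22 0.08 [[441.0, 721.0], [452.0, 418.0], [186.0, 652.0], [174.0, 354.0]]
```

View pics/ov_s22.png

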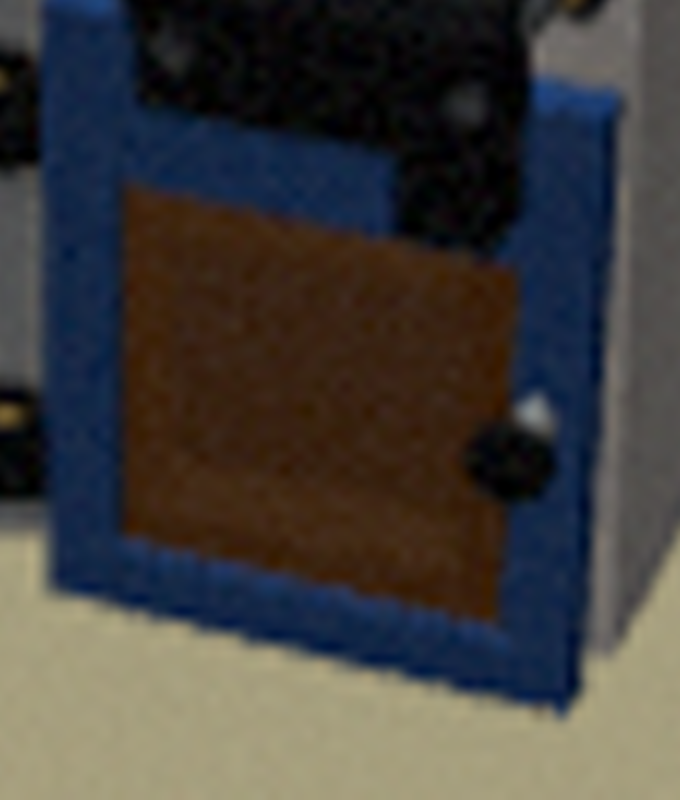

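Request:
arm_command([
  [0,20,-10,0,0,0],
  [0,30,-20,0,0,0],
  [0,30,-25,0,0,0],
  [0,35,-20,0,0,0],
  [0,35,-20,0,0,0],
])

```text
clock: 28.07
position: [536.3, 78.7, 261.3]
orientation: [0.283, 3.128, -0.0]
wrist_force: [1.1, 0.4, -0.3]
finger_gap: 0.5
```

Request:
arm_command([
  [0,38,0,0,0,0],
  [0,38,0,0,0,0],
  [0,30,0,0,0,0],
  [0,0,0,0,0,0],
  [0,0,0,0,0,0],
])

```text
clock: 28.48
position: [554.5, 184.3, 259.7]
orientation: [-0.274, -3.129, -0.002]
wrist_force: [0.9, -1.3, 0.1]
finger_gap: 0.5
```

Run:
```python
from cell import vision,arm
from h import *
q=np.load("fit.npy");f=frame(*q[:3]);py=75+q[3]
out=[]
for n,(x0,y0,x1,y1,k) in {"top":(385,150,475,240,6),"side":(280,95,350,195,5.4)}.items():
    p=vision.snapshot(n)
    im=cv2.resize(p["color"][y0:y1,x0:x1,::-1],None,fx=k,fy=k,interpolation=cv2.INTER_CUBIC)
    for ang,col in ((0,(0,255,0)),(0.084,(0,0,255))):
        c,s=np.cos(ang),np.sin(ang)
        D=[[-100+(x+78)*-s+y*c, py+(x+78)*-c+y*-s, z] for x,y,z in ([-65,-6,180],[65,-6,180],[65,6,180],[-65,6,180])]
        cv2.polylines(im,[((proj(p,f(D))-[x0,y0]+.5)*k-.5).astype(int)],True,col,1)
    if n=="top":
        S=f([[-93,45,187],[-93,-55,187]]);cv2.polylines(im,[((proj(p,S)-[x0,y0]+.5)*k-.5).astype(int)],False,(255,0,255),1)
    out.append(im)
    cv2.imwrite(f"pics/full23_{n}.png",p["color"][:,:,::-1])
h=min(o.shape[0] for o in out);cv2.imwrite("pics/ov23.png",np.hstack([o[:h] for o in out]))
print(arm.observe()["position"],arm.observe()["clock"])
```

```text
[555.21209089 180.89705973 259.69869833] 28.5833
```

View pics/ov23.png

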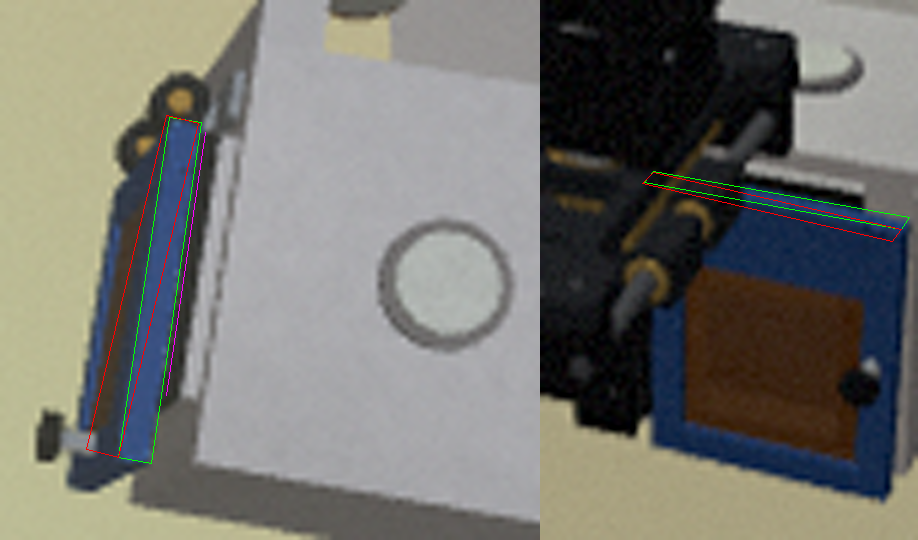

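View pics/full23_top.png

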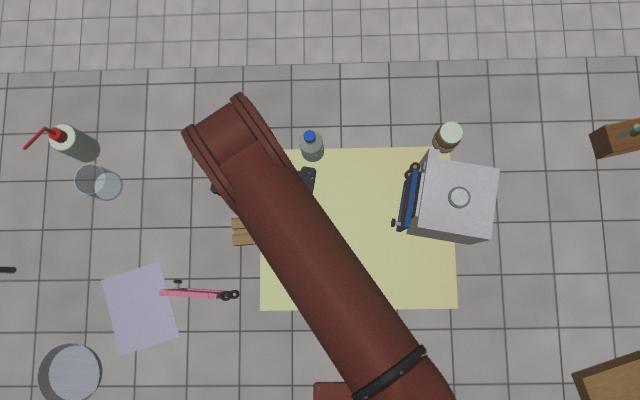

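View pics/full23_side.png

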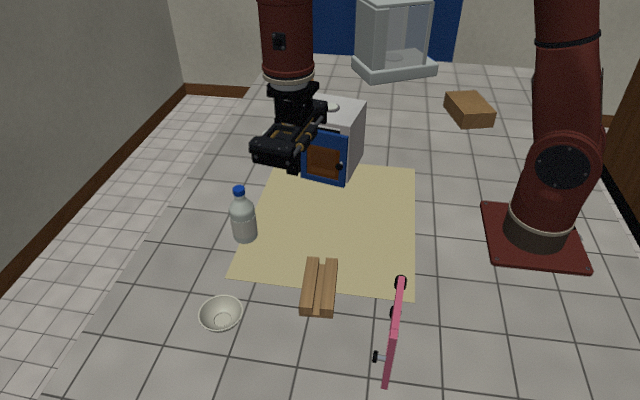

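In the top view the door now lies exactly on the shut outline, and the gap is gone. Both pins show inside the rings, the bystanders are in place, and the arm is clear. Handing in.

```bash
python3 -c "
from cell import arm
print(arm.sign_off())"
```

```text
the job is handed in; nothing more can be done
None
```

The blue door is hung on the cabinet with both knuckles down over the pins, and it is shut against the seal. I handed the job in at about 28.6 s; the sign-off gives no verdict.

**How it went:**
- **Pins:** I found them with the wrist camera near (624, −132) mm, about 12 mm to one side of the hinge's middle position. That agrees with the side and top cameras to about 2 mm.
- **Hanging:** I gripped the door by its top rail and hung it open at a right angle. It slid down the pins with no sideways force. It seated at the expected height, within 1–2 mm, with about 8 N of upward contact.
- **Closing:** My first push did not hold. The overlay check after it showed the door about 0.08 rad (10–11 mm) open, right at the limit. It had most likely sprung back off the seal when I let go quickly. I pushed again nearer the free edge and backed off in very small steps.

**Last checks:**
- **Door:** In the top view its top edge lies on the fully shut outline, and both brass pins show inside the rings. The side view agrees to about a pixel.
- **Dish, jar and bottle:** They are standing where they were in both pictures, except that the arm hid the dish in the top view and the jar in the side view. Where each one shows, it has not moved. In an earlier top view the detector reported the dish where the door is; I took that as a false detection.
- **Arm:** It is well clear of everything, with wrist force at noise level.

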